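# Grade the hexagonal chocks along the inspection strip

### The arm

A 6-joint arm with a two-finger parallel gripper is mounted at the origin on the work surface. World frame = base frame: x ahead of the robot, y to its left, z up, the work surface at z = 0. Lengths are in m, angles in rad, forces in N, time in s.
With the tool pointing down it reaches from about 0.35 to 0.775 m from the base axis. Payload 5.5 kg.
Tool frame: the origin (TCP) lies at the very end of the fingers, on their centre line; the grasp point (between the pads) lies 19 mm behind it (env.grasp_offset is the distance from the TCP to the grasp point, in m); z points along the fingers, x is the direction in which the jaws open and shut, and the axes are right-handed (so a half turn about z gives the same grasp; the last joint's range is limited). The gripper opens to 85 mm and grips with 20 to 120 N. Pads are 22 mm wide; open, the fingers measure 114 mm over their backs; the gripper's body (76 mm by 85 mm) begins 54 mm behind the grasp point. The pads swing forward as they close: fully open they stand 13 mm farther back than shut.
Start: joints at [-1.468, 0.313, 0.046, 1.304, 0, 1.431], TCP at [0.138, -0.558, 0.231] pointing down, gripper open.
Joint ranges: [-2.76, 2.76], [-0.86, 1.69], [-1.03, 1.26], [-2.2, 2.34], [-1.47, 1.5], [-3.14, 3.14]. Speed limits (rad/s): [2.57, 2.57, 3.14, 3.14, 3.14, 3.14].

### API

Orientations are given as a unit quaternion [w, x, y, z].
In Python, from workcell import status, viewer, env gives the robot as it stands.
- The arm moves only by the tool carry_out, never from a script. Its argument "plan" is a list of rows, each an object of numbers: "x", "y", "z": the shift along the tool's x, y, z in m; "ax", "ay", "az": the turn, a rotation vector about the tool's x, y, z in rad; "hand": the opening, from 0 (shut) to 1 (fully open). In form: [{"x": .., "y": .., "z": .., "ax": .., "ay": .., "az": .., "hand": ..}, ...]. A call has 1 to 12 rows; each row is the pose to reach, as a shift and turn from the pose measured when the call began, along the tool's axes at that moment; what a row does not reach only later rows make up. A row lasts 1/12 s, in which the tool goes at most 41.7 mm and 7.16 degrees, less where a joint would pass 70% of its speed; a pose out of reach is approached as far as the arm can. A call with a gripper value outside its range is refused whole. The fingers move at their own pace and stop on an object; "squeeze" is the grip in N (left out, the last holds). Time passes only in rows, so rows that repeat a pose let the fingers close. It gives the time, the measured TCP pose, the force and the opening at its end, in the units of the state.
- status.get_state(): the state, without advancing time (a new reading comes with each control period).
- viewer.read_camera(name): name is "scene" or "top" or "wrist"; returns the picture (480x640x3 uint8, red, green, blue); there is no depth.
- viewer.camera_model(name): a dict with "vfov" (degrees; the focal length in pixels is half the picture's height over the tangent of half this angle, whatever the lens; pixels are square), "cx", "cy" (the principal point, pixels), "k1" (the pictures are not rectified: a ray, as slopes to the right and down, at radius r is drawn at 1 + k1 r^2 times it, then the intrinsics apply), "T" (4x4, takes a point from camera to world coordinates). Camera axes: x right, y down, z forward; pixel columns grow to the right and rows downward; lengths in m; the calibration is good to about 2 mm. A picture is of the moment at which its call begins: read the wrist's pose just before it. camera_model takes no time and is no camera call; for the wrist camera it gives the pose at the moment of the call.
- env.hand_in(): hands the job in, once; it reports no verdict.
The state is a dict: "clock": time; "joint_pos": joint angles; "qvel": joint speeds; "tau": joint torques, N m; "tcp_pos": TCP position; "orientation": TCP orientation; "wrist_force": force on the tool from outside, world axes, zero at the start; "ft_torque": the same for the moment, N m; "finger_gap": finger opening in m.
Only numpy, scipy, OpenCV 4.12 (cv2) and the standard library are available. Lean on these libraries where they do the work, as an engineer would, in place of code of your own. Each camera call takes 0.05 s, during which the arm holds its last target.

### The job

Line up the four hexagonal chocks for inspection in order of size on the dark strip: one centred on each ring mark, standing on end as they are now, with the smallest on the ring nearest the bench clamp and growing steadily to the largest at the far end. Leave the teal carabiner that lies among them where it is.

Things in the scene. Friction and masses are not known exactly. Their poses are not given: they have to be found in the camera images.
- chock_tiny_mid (a point): the smallest of four silver aluminium hexagonal chocks: an open six-sided tube standing on its end, 24 mm across its flats and 32 mm tall (walls 3.5 mm, open top and bottom), loose on the white board. The point is its centre, half-way up. z is the tube's axis, up; flats face the directions x and every 60 degrees from it about z, so it can be pinched across two opposite flats.
- chock_small_mid (a point): the second smallest of four silver aluminium hexagonal chocks: an open six-sided tube standing on its end, 34 mm across its flats and 37 mm tall (walls 3.5 mm, open top and bottom), loose on the white board. The point is its centre, half-way up. z is the tube's axis, up; flats face the directions x and every 60 degrees from it about z, so it can be pinched across two opposite flats.
- chock_medium_mid (a point): the second largest of four silver aluminium hexagonal chocks: an open six-sided tube standing on its end, 44 mm across its flats and 42 mm tall (walls 3.5 mm, open top and bottom), loose on the white board. The point is its centre, half-way up. z is the tube's axis, up; flats face the directions x and every 60 degrees from it about z, so it can be pinched across two opposite flats.
- chock_large_mid (a point): the largest of four silver aluminium hexagonal chocks: an open six-sided tube standing on its end, 54 mm across its flats and 47 mm tall (walls 3.5 mm, open top and bottom), loose on the white board. The point is its centre, half-way up. z is the tube's axis, up; flats face the directions x and every 60 degrees from it about z, so it can be pinched across two opposite flats.
- mark_a: one of four identical printed marks, a white ring 68 mm across with a white centre dot, in one straight row 85 mm apart on a flat dark grey strip (345 x 80 mm) fixed to the board. Origin at the ring's centre on the strip's top, 3 mm above the board; x across the row, y along it. The letters say nothing about the order in the row: it is shuffled.
- mark_b: one of four identical printed marks, a white ring 68 mm across with a white centre dot, in one straight row 85 mm apart on a flat dark grey strip (345 x 80 mm) fixed to the board. Origin at the ring's centre on the strip's top, 3 mm above the board; x across the row, y along it. The letters say nothing about the order in the row: it is shuffled.
- mark_c: one of four identical printed marks, a white ring 68 mm across with a white centre dot, in one straight row 85 mm apart on a flat dark grey strip (345 x 80 mm) fixed to the board. Origin at the ring's centre on the strip's top, 3 mm above the board; x across the row, y along it. The letters say nothing about the order in the row: it is shuffled.
- mark_d: one of four identical printed marks, a white ring 68 mm across with a white centre dot, in one straight row 85 mm apart on a flat dark grey strip (345 x 80 mm) fixed to the board. Origin at the ring's centre on the strip's top, 3 mm above the board; x across the row, y along it. The letters say nothing about the order in the row: it is shuffled.
- clamp: the spring bench clamp, fixed just beyond one or the other end of the strip (which end varies), 121 mm high: a 70 x 70 mm dark steel base, a post and two jaws gripping an upright teal carabiner by its spine. Origin on the board, below the jaws, 126 mm from the nearest ring's centre and set back 45 mm from the row's line. A flat clear acrylic gauge lies off the opposite end.
- carabiner_mid (a point): a loose teal anodized carabiner with a steel gate, about 95 x 55 mm, 10.4 mm thick, lying flat among the chocks; the point is its middle, half-way up, its length runs along its x axis. Not to be moved.
There are look-alikes about, which are no part of the job. What is shaped like the part that bears chock_medium_mid but purple is not meant.

How it is judged:
By the outcome, as a careful person would: the job done as asked, in the order asked, and still so for the second after the job is handed in, with the robot touching nothing.
It also fails if it takes over 99 s, if anything falls off the work surface, if the arm or the gripper's body presses on something with over 40 N, if the wrist force passes 120 N, or if a joint passes its speed limit or range.

## Working session

There is one attempt and no reset: what is moved stays moved. The work goes in short steps, Python scripts to look and compute and a tool call to move; the robot and the scene stay as the last step left them, time stands still between calls to the robot, and variables do not carry over. Pictures are saved under pics/ and viewed, and the job is handed in when it is done.

Besides the shell and the picture viewer there is one more tool, called as name([rows], argument=value, ...), one row to a line, values as JSON. carry_out: Moves the arm, as the interface text tells. Its arguments: {"type":"object","properties":{"plan":{"type":"array"},"squeeze":{"type":"number"}},"required":["plan"]}

```bash
ls; mkdir -p pics; cat > look.py <<'E'
import cv2,sys
from workcell import status,viewer,env
for n in sys.argv[2:]:
    im=viewer.read_camera(n); cv2.imwrite(f'pics/{sys.argv[1]}_{n}.png',im[:,:,::-1])
    m=viewer.camera_model(n); print(n,m)
s=status.get_state(); print(s['clock'],s['tcp_pos'],s['orientation'],s['finger_gap'],s['wrist_force'])
E
python3 look.py a scene top wrist
```

```text
pics
scene {'vfov': 57.594890408248574, 'cx': 314.8416631044293, 'cy': 249.80813475157055, 'k1': -0.0009832076261126637, 'T': array([[-0.15377439,  0.75255305, -0.64032597,  1.00287948],
       [ 0.98805064,  0.12396859, -0.09158452,  0.06087673],
       [ 0.0104581 , -0.64675784, -0.76262371,  0.6055411 ],
       [ 0.        ,  0.        ,  0.        ,  1.        ]])}
top {'vfov': 50.75227871245623, 'cx': 325.51382751029365, 'cy': 242.53946292060303, 'k1': -0.1273792276163413, 'T': array([[ 0.02645786, -0.99183834,  0.12472643,  0.44527847],
       [-0.99926544, -0.02278081,  0.03081577, -0.01568143],
       [-0.0277229 , -0.12545013, -0.99171251,  1.01821672],
       [ 0.        ,  0.        ,  0.        ,  1.        ]])}
wrist {'vfov': 59.80895216688901, 'cx': 319.56533196778065, 'cy': 249.96842995433093, 'k1': -0.021457950716714323, 'T': array([[ 2.40215170e-01, -9.19732226e-01, -3.10466270e-01,
         2.17542807e-01],
       [-9.70719505e-01, -2.27782587e-01, -7.62806396e-02,
        -5.38613992e-01],
       [-5.61047504e-04,  3.19699430e-01, -9.47518844e-01,
         3.73744218e-01],
       [ 0.00000000e+00,  0.00000000e+00,  0.00000000e+00,
         1.00000000e+00]])}
0.15 [ 0.13818522 -0.55776493  0.23061202] [-4.97096989e-04  7.87528211e-01 -6.16278215e-01 -4.82095073e-04] 0.0852235424687957 [-0.61672188  0.14549005 -0.39593801]
```

View pics/a_scene.png

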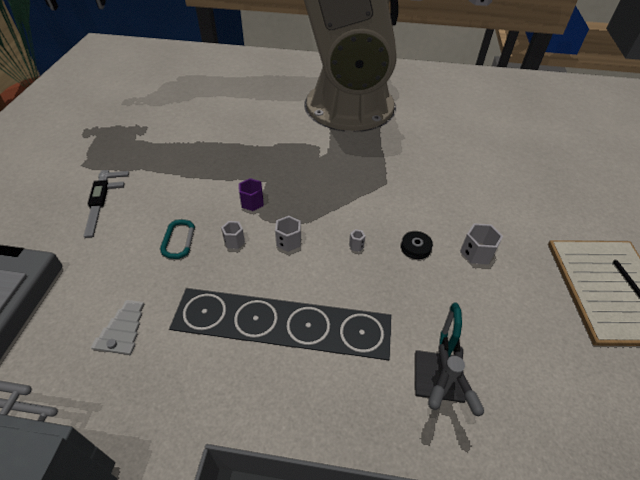

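View pics/a_top.png

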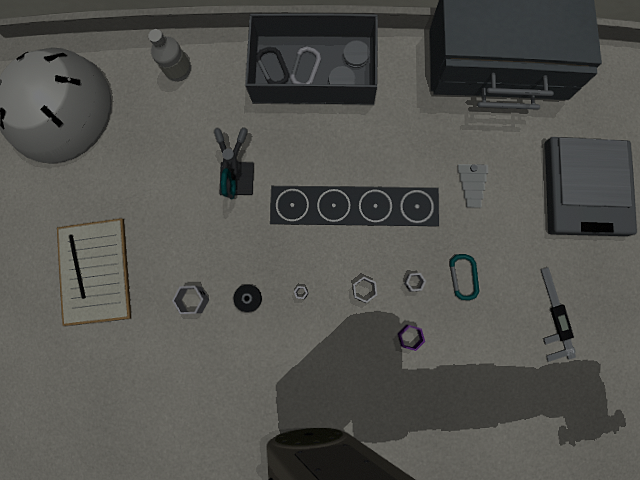

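View pics/a_wrist.png

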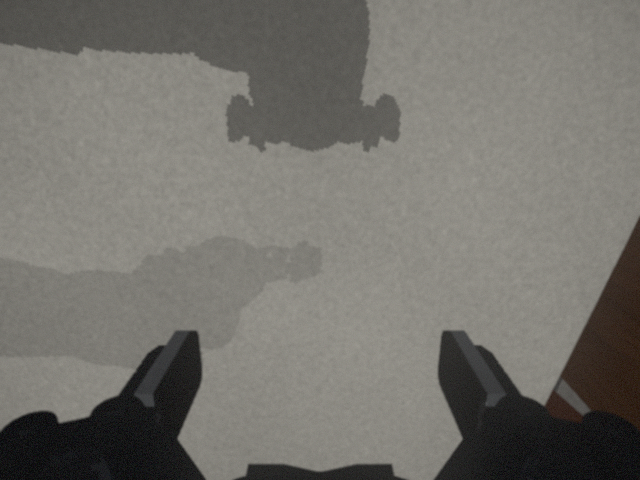

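The scene shows the rings at top-view pixels (292,205), (334,205), (375,206) and (417,206), with the clamp at the left end near (235,178). The candidate chocks in the top view are:
- large (191,298)
- tiny (301,292)
- medium (364,289)
- small (414,281)
- purple decoy (411,336), excluded by its colour
- black puck (247,298), not a chock

I'll enlarge crops to confirm these.

```bash
cat > h.py <<'E'
import cv2,numpy as np
def K(m):
    f=240/np.tan(np.radians(m['vfov']/2)); return np.array([[f,0,m['cx']],[0,f,m['cy']],[0,0,1]])
def ray(m,uv):
    uv=np.atleast_2d(np.array(uv,float))
    # undistort: drawn = r(1+k1 r^2)
    k=K(m); d=(uv-[m['cx'],m['cy']])/k[0,0]; s=d.copy()
    for _ in range(20): s=d/(1+m['k1']*(s**2).sum(1,keepdims=True))
    D=np.c_[s,np.ones(len(s))]@m['T'][:3,:3].T
    return m['T'][:3,3],D/np.linalg.norm(D,axis=1,keepdims=True)
def onplane(m,uv,z):
    o,D=ray(m,uv); return o+D*((z-o[2])/D[:,2])[:,None]
def proj(m,P):
    P=np.atleast_2d(P); c=(P-m['T'][:3,3])@m['T'][:3,:3]; s=c[:,:2]/c[:,2:]
    return s*(1+m['k1']*(s**2).sum(1,keepdims=True))*K(m)[0,0]+[m['cx'],m['cy']]
def tri(m1,u1,m2,u2):
    o1,d1=ray(m1,u1);o2,d2=ray(m2,u2);d1=d1[0];d2=d2[0]
    t=np.linalg.lstsq(np.c_[d1,-d2],o2-o1,rcond=None)[0]
    a=o1+t[0]*d1;b=o2+t[1]*d2
    return (a+b)/2,np.linalg.norm(a-b)
E
python3 - <<'E'
import cv2,numpy as np
t=cv2.imread('pics/a_top.png'); s=cv2.imread('pics/a_scene.png')
c=t[180:350,165:495]; cv2.imwrite('pics/b_top.png',cv2.resize(c,None,fx=2.4,fy=2.4,interpolation=cv2.INTER_CUBIC))
c=s[170:370,150:510]; cv2.imwrite('pics/b_scene.png',cv2.resize(c,None,fx=2.2,fy=2.2,interpolation=cv2.INTER_CUBIC))
E
```

```text
(no output)
```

View pics/b_top.png

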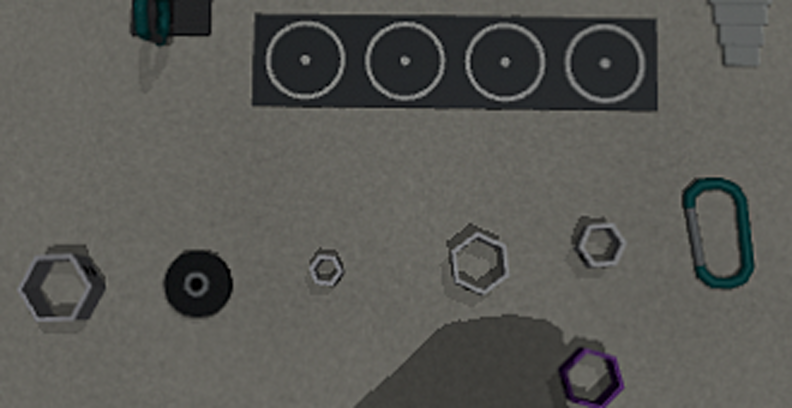

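View pics/b_scene.png

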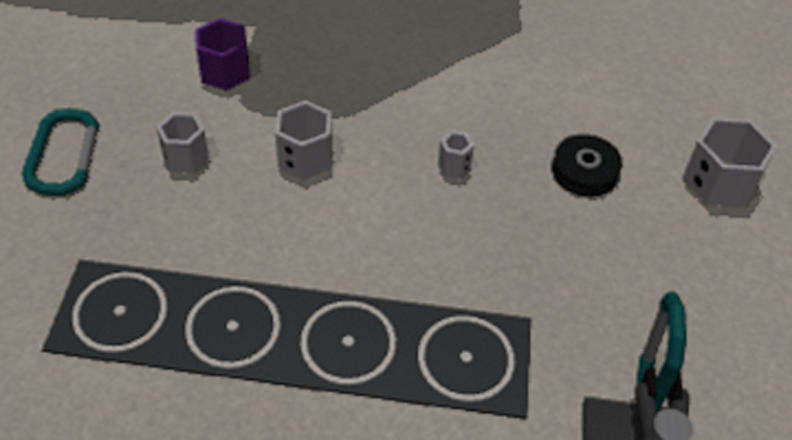

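```bash
cat > meas.py <<'E'
import cv2,numpy as np
from h import *
from workcell import viewer
mt=viewer.camera_model('top');ms=viewer.camera_model('scene')
t=cv2.imread('pics/a_top.png'); s=cv2.imread('pics/a_scene.png')
R={'large':((165,270,220,330),(460,220,505,270)),'tiny':((290,280,313,304),(347,226,368,255)),
'medium':((348,270,382,308),(270,213,305,255)),'small':((402,268,428,294),(220,218,247,252))}
def rim(im,r):
    x0,y0,x1,y1=r; g=cv2.cvtColor(im[y0:y1,x0:x1],cv2.COLOR_BGR2GRAY)
    G=cv2.resize(g,None,fx=8,fy=8,interpolation=cv2.INTER_CUBIC)
    bg=np.percentile(g,50); th=(np.percentile(G,99.5)+np.median(g))/2
    M=(G>th).astype(np.uint8)
    n,l,st,_=cv2.connectedComponentsWithStats(M); k=1+np.argmax(st[1:,4]); 
    pts=np.argwhere(l==k)[:,::-1]
    h=cv2.convexHull(pts.astype(np.float32))[:,0]
    return (h+.5)/8-.5+[x0,y0],th,np.median(g)
def cen(h):
    m=cv2.moments(h.astype(np.float32)); return [m['m10']/m['m00'],m['m01']/m['m00']]
H={'large':.047,'tiny':.032,'medium':.042,'small':.037}
F={'large':54,'tiny':24,'medium':44,'small':34}
def dots(im,roi):
    x0,y0,x1,y1=roi;g=cv2.cvtColor(im[y0:y1,x0:x1],cv2.COLOR_BGR2GRAY)
    G=cv2.resize(g,None,fx=6,fy=6,interpolation=cv2.INTER_CUBIC)
    n,l,st,c=cv2.connectedComponentsWithStats((G>85).astype(np.uint8))
    o=[(c[i]+.5)/6-.5+[x0,y0] for i in range(1,n) if 36<st[i,4]<1200 and st[i,2]<60 and st[i,3]<60]
    return np.array(sorted(o,key=lambda a:a[0]))
if __name__=='__main__':
    vt=t.copy();vs=s.copy()
    for k,(a,b) in R.items():
        ha,ta,ga=rim(t,a);hb,tb,gb=rim(s,b)
        p,e=tri(mt,cen(ha),ms,cen(hb))
        P=onplane(mt,ha,H[k]);Q=onplane(ms,hb,H[k])
        def stats(P):
            A=cv2.moments(P[:,:2].astype(np.float32)*1000);c=np.array([A['m10'],A['m01']])/A['m00']
            ang=np.radians(np.arange(0,60,1)); w=[]
            q=P[:,:2]*1000
            W=np.array([np.ptp(q@[np.cos(x),np.sin(x)]) for x in np.radians(np.arange(180))]); S=W.reshape(3,60).mean(0)
            return c.round(1),int(np.argmin(S)),W[np.argmin(S)::60].round(1)
        print(k,'tri',(p*1000).round(1),'err',(e*1000).round(1),'top',*stats(P),'scene',*stats(Q),'area-across',F[k])
        cv2.polylines(vt,[ha.round().astype(int)],1,(0,0,255));cv2.polylines(vs,[hb.round().astype(int)],1,(0,0,255))
    da=dots(t,(272,190,438,222));db=dots(s,(175,292,390,352))
    print(len(da),len(db))
    for a,b in zip(da,db[::1]) : print(a.round(1),onplane(mt,a,.003)[0,:2]*1000)
    for a,b in zip(da,db[::-1]):
        p,e=tri(mt,a,ms,b); print((p*1000).round(1),e*1000,onplane(ms,b,.003)[0,:2]*1000)
    cv2.imwrite('pics/c_top.png',cv2.resize(vt[180:350,165:495],None,fx=2.4,fy=2.4,interpolation=0))
    cv2.imwrite('pics/c_scene.png',cv2.resize(vs[170:370,150:510],None,fx=2.2,fy=2.2,interpolation=0))
E
python3 meas.py
```

```text
large tri [449.4 286.5  19.6] err 5.6 top [449.6 281.2] 4 [52.6 53.1 53.7] scene [472.1 273.5] 23 [121.   77.8 154.8] area-across 54
tiny tri [470.9  61.5  31.5] err 0.8 top [470.9  61.9] 56 [22.8 23.1 23.1] scene [471.3  61.1] 55 [26.5 24.7 25. ] area-across 24
medium tri [480.5 -65.3  11.3] err 0.7 top [479.4 -63.4] 38 [43.5 43.3 43.4] scene [505.6 -59.5] 40 [96.3 62.2 95. ] area-across 44
small tri [ 497.4 -164.3   24.4] err 0.2 top [ 496.7 -162.3] 5 [33.7 33.4 33.8] scene [ 506.8 -159.6] 47 [78.  48.5 88.9] area-across 34
4 4
[291.8 204.4] [650.02874975  87.13550636]
[333.3 204.9] [650.88415246   2.00247675]
[375.  205.3] [651.78346372 -83.17530099]
[416.7 205.9] [ 652.61353129 -168.27568066]
[650.2  86.7   2.1] 0.9612859182691753 [650.78699451  86.22506611]
[651.1   1.6   2.2] 0.7445697150427136 [651.60615641   1.35655261]
[652.  -83.5   2.3] 0.5971033645645332 [652.43593355 -83.64630093]
[ 652.7 -168.4    2.5] 0.15562342883042213 [ 653.06738147 -168.30807472]
```

```bash
python3 -c "
import cv2,numpy as np
a=cv2.imread('pics/c_top.png');b=cv2.imread('pics/c_scene.png')
cv2.imwrite('pics/c_both.png',np.vstack([a[200:],b[:300]])[:600])"
```

```text
(no output)
```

View pics/c_both.png

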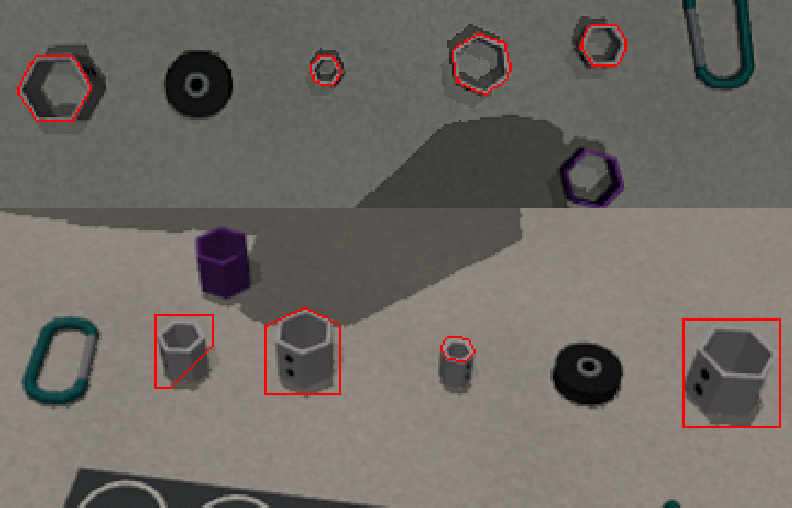

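The top-view rims fit well, with widths of 53, 23, 43 and 34 mm. The scene threshold caught board pixels for three of the four chocks, so I'll separate those by hue.

```bash
python3 - <<'E'
import cv2,numpy as np
from meas import *
s=s.astype(int)
vs=s.astype(np.uint8).copy()
for k in R:
    x0,y0,x1,y1=R[k][1]; c=s[y0:y1,x0:x1]
    d=(c[:,:,2]-c[:,:,0]).astype(np.float32); g=c.mean(2).astype(np.float32)
    D=cv2.resize(d,None,fx=8,fy=8,interpolation=1);G=cv2.resize(g,None,fx=8,fy=8,interpolation=1)
    if k=='tiny': print(np.percentile(d,[2,10,30,50,70,90]),np.percentile(g,[2,10,50,90,98]))
    obj=D<(np.percentile(d,5)+np.percentile(d,95))/2
    th=np.percentile(G[obj],98)*.86
    M=(obj&(G>th)).astype(np.uint8)
    n,l,st,_=cv2.connectedComponentsWithStats(M);i=1+np.argmax(st[1:,4])
    h=cv2.convexHull(np.argwhere(l==i)[:,::-1].astype(np.float32))[:,0]; h=(h+.5)/8-.5+[x0,y0]
    p,e=tri(mt,cen(rim(t.copy(),R[k][0])[0]),ms,cen(h))
    q=onplane(ms,h,H[k])[:,:2]*1000; W=np.array([np.ptp(q@[np.cos(x),np.sin(x)]) for x in np.radians(np.arange(180))])
    A=cv2.moments(q.astype(np.float32));print(k,(p*1000).round(1),'e',round(e*1000,1),'widths',W[W.reshape(3,60).mean(0).argmin()::60].round(1),W.reshape(3,60).mean(0).argmin(),(np.array([A['m10'],A['m01']])/A['m00']).round(1))
    cv2.polylines(vs,[h.round().astype(int)],1,(0,0,255))
cv2.imwrite('pics/d_scene.png',cv2.resize(vs[200:275,150:510],None,fx=2.2,fy=2.2,interpolation=0))
E
```

```text
large [449.5 281.4  44.3] e 0.9 widths [54.  54.8 54.3] 5 [451.5 279.8]
[-1.  0.  1.  8. 14. 15.] [ 55.          66.33333588 119.33333588 134.         144.45333679]
tiny [471.   61.5  30.1] e 1.0 widths [24.  24.4 23.7] 54 [472.7  61. ]
medium [479.5 -63.8  39.8] e 0.5 widths [44.1 45.1 44.4] 38 [481.1 -63.6]
small [ 496.8 -162.5   35.2] e 0.0 widths [33.7 34.4 34.4] 6 [ 498.1 -161.9]
```

View pics/d_scene.png

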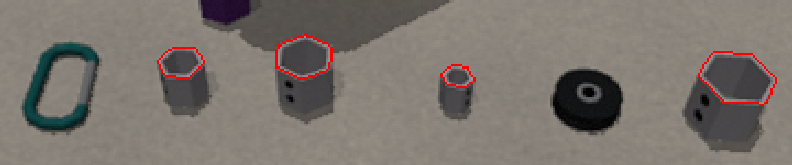

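Rim heights from two views are 44, 30, 40 and 35 mm. The marks triangulate at 2.3 mm, so everything reads about 1–2 mm low, which agrees with the text. The rim widths confirm which chock is which. Next is a helper that turns a target pose into a tool-frame shift.

```bash
cat > go.py <<'E'
import sys,numpy as np
from scipy.spatial.transform import Rotation as Ro
from workcell import status
# usage: go.py x y z yawdeg (mm, yaw of tool x in world)
s=status.get_state(); q=s['orientation']; R=Ro.from_quat([q[1],q[2],q[3],q[0]])
a=list(map(float,sys.argv[1:])); p=np.array(a[:3])/1000; y=np.radians(a[3])
T=Ro.from_matrix(np.array([[np.cos(y),np.sin(y),0],[np.sin(y),-np.cos(y),0],[0,0,-1]]))
d=R.inv().apply(p-s['tcp_pos']); rv=(R.inv()*T).as_rotvec()
X=R.as_matrix()[:,0]
print('t',round(s['clock'],2),'tcp',(s['tcp_pos']*1000).round(1),'yaw',np.degrees(np.arctan2(X[1],X[0])).round(1),'gap',round(s['finger_gap']*1000,1),'F',np.round(s['wrist_force'],1),'j6',round(s['joint_pos'][5],2))
print('shift',d.round(4),'turn',rv.round(4))
E
python3 go.py 460 -280 160 10
```

```text
t 0.15 tcp [ 138.2 -557.8  230.6] yaw -76.1 gap 85.2 F [-0.6  0.1 -0.4] j6 1.43
shift [-0.1922 -0.3791  0.0709] turn [-1.2000e-03  1.0000e-03 -1.5025e+00]
```

carry_out([
  {"x":-0.1922,"y":-0.3791,"z":0.07,"ax":0,"ay":0,"az":-1.5,"hand":0.8},
  {"x":-0.1922,"y":-0.3791,"z":0.07,"ax":0,"ay":0,"az":-1.5,"hand":0.8},
  {"x":-0.1922,"y":-0.3791,"z":0.07,"ax":0,"ay":0,"az":-1.5,"hand":0.8},
  {"x":-0.1922,"y":-0.3791,"z":0.07,"ax":0,"ay":0,"az":-1.5,"hand":0.8},
  {"x":-0.1922,"y":-0.3791,"z":0.07,"ax":0,"ay":0,"az":-1.5,"hand":0.8},
  {"x":-0.1922,"y":-0.3791,"z":0.07,"ax":0,"ay":0,"az":-1.5,"hand":0.8},
  {"x":-0.1922,"y":-0.3791,"z":0.07,"ax":0,"ay":0,"az":-1.5,"hand":0.8},
  {"x":-0.1922,"y":-0.3791,"z":0.07,"ax":0,"ay":0,"az":-1.5,"hand":0.8},
  {"x":-0.1922,"y":-0.3791,"z":0.07,"ax":0,"ay":0,"az":-1.5,"hand":0.8},
  {"x":-0.1922,"y":-0.3791,"z":0.07,"ax":0,"ay":0,"az":-1.5,"hand":0.8},
  {"x":-0.1922,"y":-0.3791,"z":0.07,"ax":0,"ay":0,"az":-1.5,"hand":0.8},
  {"x":-0.1922,"y":-0.3791,"z":0.07,"ax":0,"ay":0,"az":-1.5,"hand":0.8},
])

```text
clock: 1.15
tcp_pos: [0.462, -0.2766, 0.1598]
orientation: [-0.002, 0.996, 0.092, -0.0]
wrist_force: [-0.9, -0.0, 0.4]
finger_gap: 0.0683
```

```bash
python3 go.py 497 -162 130 100
```

```text
t 1.15 tcp [ 462.  -276.6  159.8] yaw 10.5 gap 68.3 F [-0.9 -0.   0.4] j6 0.7
shift [ 0.0554 -0.1062  0.0301] turn [-0.0028 -0.0024 -1.5617]
```

carry_out([
  {"x":0.055,"y":-0.106,"z":0.01,"az":-1.5,"hand":0.65},
  {"x":0.055,"y":-0.106,"z":0.01,"az":-1.5,"hand":0.65},
  {"x":0.055,"y":-0.106,"z":0.01,"az":-1.5,"hand":0.65},
  {"x":0.055,"y":-0.106,"z":0.01,"az":-1.5,"hand":0.65},
  {"x":0.055,"y":-0.106,"z":0.01,"az":-1.5,"hand":0.65},
  {"x":0.055,"y":-0.106,"z":0.01,"az":-1.5,"hand":0.65},
  {"x":0.055,"y":-0.106,"z":0.01,"az":-1.5,"hand":0.65},
  {"x":0.055,"y":-0.106,"z":0.01,"az":-1.5,"hand":0.65},
  {"x":0.055,"y":-0.106,"z":0.01,"az":-1.5,"hand":0.65},
  {"x":0.055,"y":-0.106,"z":0.01,"az":-1.5,"hand":0.65},
  {"x":0.055,"y":-0.106,"z":0.01,"az":-1.5,"hand":0.65},
  {"x":0.055,"y":-0.106,"z":0.01,"az":-1.5,"hand":0.65},
])

```text
schema error: expected keys x, y, z, ax, ay, az, hand
```

```bash
python3 go.py 497.2 -162.2 100 185.5
```

```text
t 1.15 tcp [ 462.  -276.6  159.8] yaw 10.5 gap 68.3 F [-0.9 -0.   0.4] j6 0.7
shift [ 0.0556 -0.1059  0.0601] turn [-7.000e-04 -5.000e-03 -3.054e+00]
```

All keys are needed in every row.

carry_out([
  {"x":0.055,"y":-0.106,"z":0.01,"ax":0,"ay":0,"az":-1.5,"hand":0.65},
  {"x":0.055,"y":-0.106,"z":0.01,"ax":0,"ay":0,"az":-1.5,"hand":0.65},
  {"x":0.055,"y":-0.106,"z":0.01,"ax":0,"ay":0,"az":-1.5,"hand":0.65},
  {"x":0.055,"y":-0.106,"z":0.01,"ax":0,"ay":0,"az":-1.5,"hand":0.65},
  {"x":0.055,"y":-0.106,"z":0.01,"ax":0,"ay":0,"az":-1.5,"hand":0.65},
  {"x":0.055,"y":-0.106,"z":0.01,"ax":0,"ay":0,"az":-1.5,"hand":0.65},
  {"x":0.055,"y":-0.106,"z":0.01,"ax":0,"ay":0,"az":-1.5,"hand":0.65},
  {"x":0.055,"y":-0.106,"z":0.01,"ax":0,"ay":0,"az":-1.5,"hand":0.65},
  {"x":0.055,"y":-0.106,"z":0.01,"ax":0,"ay":0,"az":-1.5,"hand":0.65},
  {"x":0.055,"y":-0.106,"z":0.01,"ax":0,"ay":0,"az":-1.5,"hand":0.65},
  {"x":0.055,"y":-0.106,"z":0.01,"ax":0,"ay":0,"az":-1.5,"hand":0.65},
  {"x":0.055,"y":-0.106,"z":0.01,"ax":0,"ay":0,"az":-1.5,"hand":0.65},
])

```text
clock: 2.15
tcp_pos: [0.4964, -0.1622, 0.1498]
orientation: [-0.002, 0.668, 0.744, 0.001]
wrist_force: [0.0, 0.2, -0.2]
finger_gap: 0.0556
```

```bash
python3 go.py 497.2 -162.2 100 185.5
```

```text
t 2.15 tcp [ 496.4 -162.2  149.8] yaw 96.2 gap 55.6 F [ 0.   0.2 -0.2] j6 -0.58
shift [-0.0003  0.0008  0.0498] turn [ 0.002  -0.0038 -1.5593]
```

carry_out([
  {"x":0,"y":0.001,"z":0.05,"ax":0.002,"ay":-0.004,"az":-1.559,"hand":0.65},
  {"x":0,"y":0.001,"z":0.05,"ax":0.002,"ay":-0.004,"az":-1.559,"hand":0.65},
  {"x":0,"y":0.001,"z":0.05,"ax":0.002,"ay":-0.004,"az":-1.559,"hand":0.65},
  {"x":0,"y":0.001,"z":0.05,"ax":0.002,"ay":-0.004,"az":-1.559,"hand":0.65},
  {"x":0,"y":0.001,"z":0.05,"ax":0.002,"ay":-0.004,"az":-1.559,"hand":0.65},
  {"x":0,"y":0.001,"z":0.05,"ax":0.002,"ay":-0.004,"az":-1.559,"hand":0.65},
  {"x":0,"y":0.001,"z":0.05,"ax":0.002,"ay":-0.004,"az":-1.559,"hand":0.65},
  {"x":0,"y":0.001,"z":0.05,"ax":0.002,"ay":-0.004,"az":-1.559,"hand":0.65},
  {"x":0,"y":0.001,"z":0.05,"ax":0.002,"ay":-0.004,"az":-1.559,"hand":0.65},
  {"x":0,"y":0.001,"z":0.05,"ax":0.002,"ay":-0.004,"az":-1.559,"hand":0.65},
  {"x":0,"y":0.001,"z":0.05,"ax":0.002,"ay":-0.004,"az":-1.559,"hand":0.65},
  {"x":0,"y":0.001,"z":0.05,"ax":0.002,"ay":-0.004,"az":-1.559,"hand":0.65},
])

```text
clock: 3.15
tcp_pos: [0.4971, -0.1617, 0.0995]
orientation: [-0.0, -0.018, 1.0, 0.0]
wrist_force: [0.4, -0.8, 0.4]
finger_gap: 0.0554
```

```bash
python3 look.py e wrist | tail -1;python3 go.py 497.2 -162.2 6 185.5
```

```text
3.2 [ 0.49709088 -0.16174681  0.09951187] [-2.86403383e-04 -2.10809596e-02  9.99777723e-01  1.24925806e-04] 0.05548318582204841 [ 0.07984153 -0.41854007 -0.33501137]
t 3.2 tcp [ 497.1 -161.7   99.5] yaw -177.6 gap 55.5 F [ 0.1 -0.4 -0.3] j6 -2.08
shift [-0.0001 -0.0005  0.0935] turn [ 0.0003 -0.0006 -0.0538]
```

View pics/e_wrist.png

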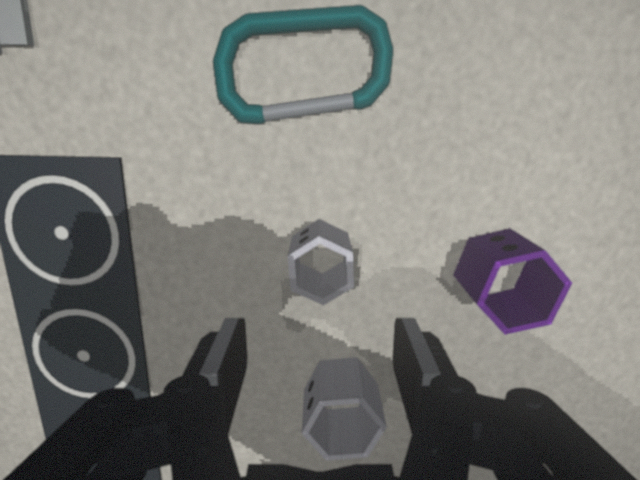

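The wrist view shows the small chock's rim around (322,268), between the fingers, with flats facing the jaws. The carabiner is clear at (303,65). I'll refine the centre from this view before descending.

```bash
cat > wr.py <<'E'
# wr.py pic x0 y0 x1 y1 z thfrac : rim centre from wrist pic on plane z(mm)
import cv2,sys,numpy as np
from h import *
from workcell import viewer
m=viewer.camera_model('wrist'); im=cv2.imread(sys.argv[1])
x0,y0,x1,y1=map(int,sys.argv[2:6]); z=float(sys.argv[6])/1000; fr=float(sys.argv[7])
c=im[y0:y1,x0:x1].astype(np.float32); G=c.mean(2); d=c[:,:,2]-c[:,:,0]
obj=(d<6); th=np.percentile(G[obj],97)*fr
M=(obj&(G>th)).astype(np.uint8)
n,l,st,_=cv2.connectedComponentsWithStats(M);i=1+np.argmax(st[1:,4])
h=cv2.convexHull(np.argwhere(l==i)[:,::-1].astype(np.float32))[:,0]+[x0,y0]
q=onplane(m,h,z)[:,:2]*1000; W=np.array([np.ptp(q@[np.cos(x),np.sin(x)]) for x in np.radians(np.arange(180))]);k=W.reshape(3,60).mean(0).argmin()
A=cv2.moments(q.astype(np.float32));print('centre',(np.array([A['m10'],A['m01']])/A['m00']).round(1),'flats',k,W[k::60].round(1))
v=im.copy();cv2.polylines(v,[h.round().astype(int)],1,(0,0,255));cv2.imwrite('pics/wr.png',v)
E
python3 wr.py pics/e_wrist.png 280 210 368 312 37 .86; cp pics/wr.png pics/e2.png
```

```text
centre [ 495.4 -174.5] flats 6 [31.3 16.3 20.6]
```

View pics/e2.png

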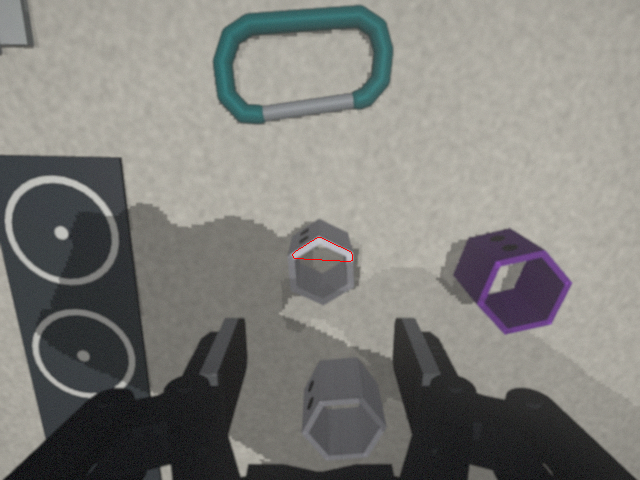

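```bash
python3 - <<'E'
from h import *
from workcell import viewer
m=viewer.camera_model('wrist')
print(onplane(m,[[322.5,270]],.037)*1000,onplane(m,[[61,232],[83,356]],.003)*1000)
print(proj(m,[[.4972,-.1622,.037]]))
E
```

```text
[[ 495.09993057 -164.1288553    37.        ]] [[ 652.40010676 -168.78454785    3.        ]
 [ 651.20154263  -82.72736668    3.        ]]
[[318.37756522 273.24189011]]
```

```bash
python3 go.py 496.4 -162.9 5 185.5
```

```text
t 3.2 tcp [ 497.1 -161.7   99.5] yaw -177.6 gap 55.5 F [ 0.1 -0.4 -0.3] j6 -2.08
shift [ 0.0007 -0.0011  0.0945] turn [ 0.0003 -0.0006 -0.0538]
```

carry_out([
  {"x":0.0007,"y":-0.0011,"z":0.03,"ax":0,"ay":0,"az":-0.054,"hand":0.65},
  {"x":0.0007,"y":-0.0011,"z":0.055,"ax":0,"ay":0,"az":-0.054,"hand":0.65},
  {"x":0.0007,"y":-0.0011,"z":0.075,"ax":0,"ay":0,"az":-0.054,"hand":0.65},
  {"x":0.0007,"y":-0.0011,"z":0.0885,"ax":0,"ay":0,"az":-0.054,"hand":0.65},
  {"x":0.0007,"y":-0.0011,"z":0.0935,"ax":0,"ay":0,"az":-0.054,"hand":0.65},
  {"x":0.0007,"y":-0.0011,"z":0.0945,"ax":0,"ay":0,"az":-0.054,"hand":0.65},
  {"x":0.0007,"y":-0.0011,"z":0.0945,"ax":0,"ay":0,"az":-0.054,"hand":0.5},
  {"x":0.0007,"y":-0.0011,"z":0.0945,"ax":0,"ay":0,"az":-0.054,"hand":0.42},
  {"x":0.0007,"y":-0.0011,"z":0.0945,"ax":0,"ay":0,"az":-0.054,"hand":0.36},
  {"x":0.0007,"y":-0.0011,"z":0.0945,"ax":0,"ay":0,"az":-0.054,"hand":0.3},
  {"x":0.0007,"y":-0.0011,"z":0.0945,"ax":0,"ay":0,"az":-0.054,"hand":0.3},
  {"x":0.0007,"y":-0.0011,"z":0.0945,"ax":0,"ay":0,"az":-0.054,"hand":0.3},
], squeeze=30)

```text
clock: 4.2
tcp_pos: [0.4973, -0.1633, 0.0061]
orientation: [0.001, -0.048, 0.999, -0.0]
wrist_force: [-0.1, -0.1, 5.4]
finger_gap: 0.0336
```

```bash
python3 go.py 651.2 1.7 60 180.6; python3 look.py f wrist >/dev/null
```

```text
t 4.2 tcp [ 497.3 -163.3    6.1] yaw -174.5 gap 33.6 F [-0.1 -0.1  5.4] j6 -2.14
shift [-0.1691  0.1495 -0.0538] turn [-0.0009  0.0015  0.0855]
```

View pics/f_wrist.png

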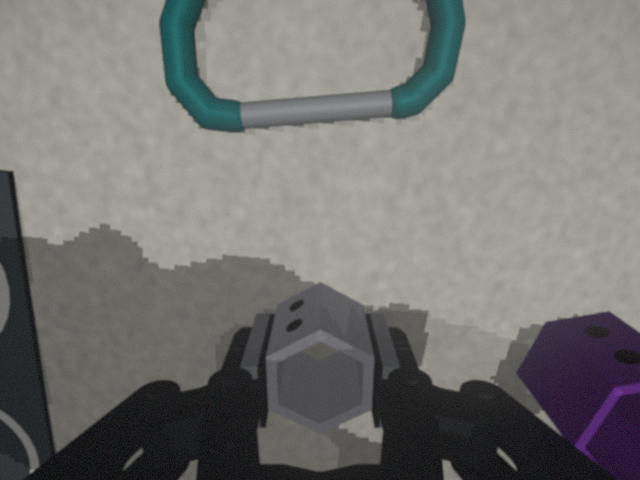

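The small chock is gripped at a 33.6 mm gap, with its rim centred between the pads at (320,380). Now I lift it and carry it to the second ring.

carry_out([
  {"x":0,"y":0,"z":-0.03,"ax":0,"ay":0,"az":0,"hand":0.3},
  {"x":0,"y":0,"z":-0.054,"ax":0,"ay":0,"az":0,"hand":0.3},
  {"x":-0.02,"y":0.018,"z":-0.054,"ax":0,"ay":0,"az":0.02,"hand":0.3},
  {"x":-0.05,"y":0.044,"z":-0.054,"ax":0,"ay":0,"az":0.04,"hand":0.3},
  {"x":-0.08,"y":0.071,"z":-0.054,"ax":0,"ay":0,"az":0.06,"hand":0.3},
  {"x":-0.11,"y":0.097,"z":-0.054,"ax":0,"ay":0,"az":0.0855,"hand":0.3},
  {"x":-0.14,"y":0.124,"z":-0.054,"ax":0,"ay":0,"az":0.0855,"hand":0.3},
  {"x":-0.16,"y":0.142,"z":-0.054,"ax":0,"ay":0,"az":0.0855,"hand":0.3},
  {"x":-0.1691,"y":0.1495,"z":-0.054,"ax":0,"ay":0,"az":0.0855,"hand":0.3},
  {"x":-0.1691,"y":0.1495,"z":-0.054,"ax":0,"ay":0,"az":0.0855,"hand":0.3},
  {"x":-0.1691,"y":0.1495,"z":-0.054,"ax":0,"ay":0,"az":0.0855,"hand":0.3},
  {"x":-0.1691,"y":0.1495,"z":-0.054,"ax":0,"ay":0,"az":0.0855,"hand":0.3},
])

```text
clock: 5.25
tcp_pos: [0.6502, 0.0013, 0.0597]
orientation: [-0.0, -0.005, 1.0, -0.0]
wrist_force: [-0.7, 0.3, -0.9]
finger_gap: 0.0335
```

```bash
python3 go.py 651.2 1.7 10 180.6; python3 look.py g wrist top>/dev/null
```

```text
t 5.25 tcp [650.2   1.3  59.7] yaw -179.4 gap 33.5 F [-0.7  0.3 -0.9] j6 -1.7
shift [-0.001   0.0004  0.0497] turn [-0.0009 -0.0002 -0.0004]
```

View pics/g_wrist.png

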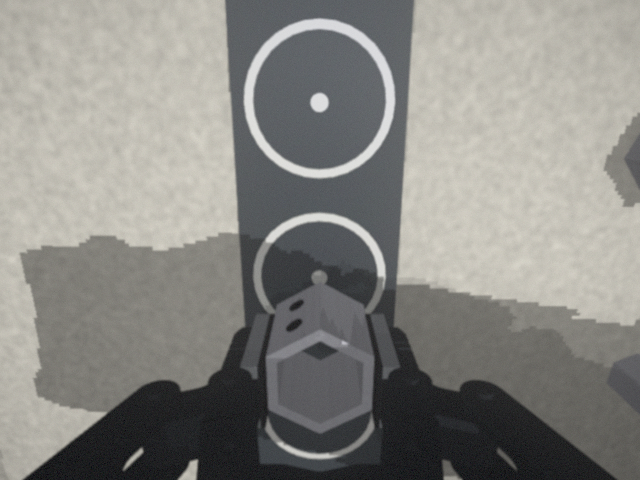

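```bash
python3 - <<'E'
from h import *
from workcell import viewer
m=viewer.camera_model('wrist')
print(onplane(m,[[319.5,102.5],[319,277]],.003)*1000)
print(onplane(m,[[320,381]],.0597-.0061+.037)*1000)
E
```

```text
[[ 6.50635400e+02 -8.50975228e+01  3.00000000e+00]
 [ 6.50137983e+02  1.82079590e-01  3.00000000e+00]]
[[6.49756926e+02 2.19421988e-01 9.06000000e+01]]
```

carry_out([
  {"x":-0.0007,"y":0.0002,"z":0.02,"ax":0,"ay":0,"az":0,"hand":0.3},
  {"x":-0.0007,"y":0.0002,"z":0.036,"ax":0,"ay":0,"az":0,"hand":0.3},
  {"x":-0.0007,"y":0.0002,"z":0.045,"ax":0,"ay":0,"az":0,"hand":0.3},
  {"x":-0.0007,"y":0.0002,"z":0.049,"ax":0,"ay":0,"az":0,"hand":0.3},
  {"x":-0.0007,"y":0.0002,"z":0.0504,"ax":0,"ay":0,"az":0,"hand":0.3},
  {"x":-0.0007,"y":0.0002,"z":0.0504,"ax":0,"ay":0,"az":0,"hand":0.3},
  {"x":-0.0007,"y":0.0002,"z":0.0504,"ax":0,"ay":0,"az":0,"hand":0.3},
])

```text
clock: 5.93
tcp_pos: [0.6516, 0.0007, 0.0105]
orientation: [0.001, -0.004, 1.0, -0.0]
wrist_force: [0.1, 0.6, -0.0]
finger_gap: 0.0335
```

```bash
python3 go.py 651.2 1.7 9.2 180.6
```

```text
t 5.93 tcp [651.6   0.7  10.5] yaw -179.5 gap 33.5 F [ 0.1  0.6 -0. ] j6 -1.7
shift [0.0004 0.001  0.0013] turn [-0.001   0.0018 -0.0017]
```

carry_out([
  {"x":0.0002,"y":0.0008,"z":0.001,"ax":0,"ay":0,"az":0,"hand":0.3},
  {"x":0.0002,"y":0.0008,"z":0.0015,"ax":0,"ay":0,"az":0,"hand":0.3},
  {"x":0.0002,"y":0.0008,"z":0.0015,"ax":0,"ay":0,"az":0,"hand":0.3},
])

```text
clock: 6.18
tcp_pos: [0.6517, 0.0016, 0.0095]
orientation: [0.001, -0.005, 1.0, -0.001]
wrist_force: [0.9, 0.3, -0.5]
finger_gap: 0.0338
```

```bash
python3 go.py 651.2 1.7 9.2 180.6
```

```text
t 6.18 tcp [651.7   1.6   9.5] yaw -179.5 gap 33.8 F [ 0.9  0.3 -0.5] j6 -1.7
shift [0.0005 0.0001 0.0003] turn [-0.0011  0.0026 -0.0014]
```

carry_out([
  {"x":0.0004,"y":0,"z":0.0008,"ax":0,"ay":0,"az":0,"hand":0.3},
  {"x":0.0004,"y":0,"z":0.0012,"ax":0,"ay":0,"az":0,"hand":0.3},
  {"x":0.0004,"y":0,"z":0.0012,"ax":0,"ay":0,"az":0,"hand":0.3},
])

```text
clock: 6.43
tcp_pos: [0.6516, 0.0016, 0.0092]
orientation: [0.002, -0.005, 1.0, -0.001]
wrist_force: [-2.2, 0.2, 4.1]
finger_gap: 0.0334
```

```bash
python3 go.py 651.2 1.7 9.2 180.6
```

```text
t 6.43 tcp [651.6   1.6   9.2] yaw -179.5 gap 33.4 F [-2.2  0.2  4.1] j6 -1.7
shift [ 0.0004  0.0001 -0.    ] turn [-0.0012  0.0036 -0.0013]
```

Contact came at TCP z = 9.2 mm with 4 N. I release and rise.

carry_out([
  {"x":0,"y":0,"z":0,"ax":0,"ay":0,"az":0,"hand":0.42},
  {"x":0,"y":0,"z":0,"ax":0,"ay":0,"az":0,"hand":0.5},
  {"x":0,"y":0,"z":0,"ax":0,"ay":0,"az":0,"hand":0.58},
  {"x":0,"y":0,"z":0,"ax":0,"ay":0,"az":0,"hand":0.62},
  {"x":0,"y":0,"z":0,"ax":0,"ay":0,"az":0,"hand":0.62},
  {"x":0,"y":0,"z":-0.02,"ax":0,"ay":0,"az":0,"hand":0.62},
  {"x":0,"y":0,"z":-0.05,"ax":0,"ay":0,"az":0,"hand":0.62},
  {"x":0,"y":0,"z":-0.09,"ax":0,"ay":0,"az":0,"hand":0.62},
  {"x":0,"y":0,"z":-0.11,"ax":0,"ay":0,"az":0,"hand":0.62},
  {"x":0,"y":0,"z":-0.11,"ax":0,"ay":0,"az":0,"hand":0.62},
])

```text
clock: 7.27
tcp_pos: [0.6549, 0.0014, 0.1254]
orientation: [0.007, -0.005, 1.0, -0.001]
wrist_force: [0.5, -0.7, 0.7]
finger_gap: 0.053
```

```bash
python3 look.py i wrist>/dev/null; python3 go.py 480 -63.7 90 158
```

```text
t 7.32 tcp [653.6   1.5 122.6] yaw -179.5 gap 52.7 F [ 0.7  1.  -1.1] j6 -1.7
shift [ 0.1745 -0.0635  0.031 ] turn [-1.000e-04  1.040e-02  3.932e-01]
```

View pics/i_wrist.png

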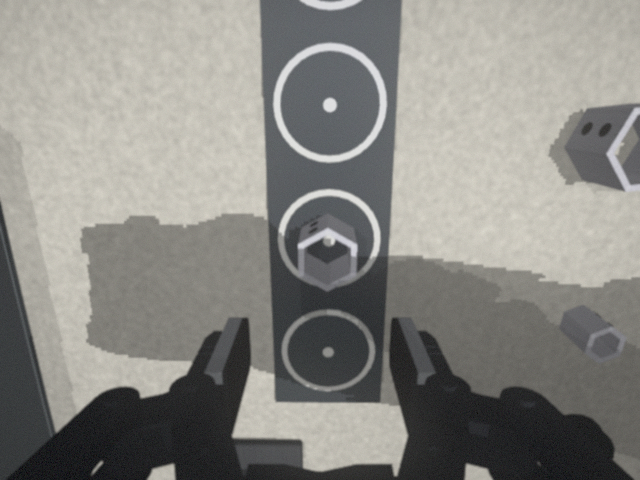

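The small chock stands inside the second ring, with its base around (327,240). Next is the medium chock.

carry_out([
  {"x":0.04,"y":-0.0145,"z":0.01,"ax":0,"ay":0.01,"az":0.1,"hand":0.75},
  {"x":0.08,"y":-0.029,"z":0.02,"ax":0,"ay":0.01,"az":0.2,"hand":0.75},
  {"x":0.12,"y":-0.0436,"z":0.031,"ax":0,"ay":0.01,"az":0.3,"hand":0.75},
  {"x":0.155,"y":-0.0563,"z":0.031,"ax":0,"ay":0.01,"az":0.393,"hand":0.75},
  {"x":0.1745,"y":-0.0635,"z":0.031,"ax":0,"ay":0.01,"az":0.393,"hand":0.75},
  {"x":0.1745,"y":-0.0635,"z":0.031,"ax":0,"ay":0.01,"az":0.393,"hand":0.75},
  {"x":0.1745,"y":-0.0635,"z":0.031,"ax":0,"ay":0.01,"az":0.393,"hand":0.75},
  {"x":0.1745,"y":-0.0635,"z":0.031,"ax":0,"ay":0.01,"az":0.393,"hand":0.75},
])

```text
clock: 7.98
tcp_pos: [0.4806, -0.0638, 0.0897]
orientation: [0.0, 0.191, 0.982, 0.0]
wrist_force: [0.9, -0.4, -0.0]
finger_gap: 0.0643
```

```bash
python3 look.py j top wrist>/dev/null; python3 go.py 480 -63.7 6 158
```

```text
t 8.08 tcp [481.2 -63.6  89.9] yaw 158.1 gap 64.0 F [-0.2 -0.1 -0.1] j6 -1.48
shift [ 0.0012 -0.0006  0.0839] turn [0.0002 0.0011 0.0009]
```

View pics/j_wrist.png

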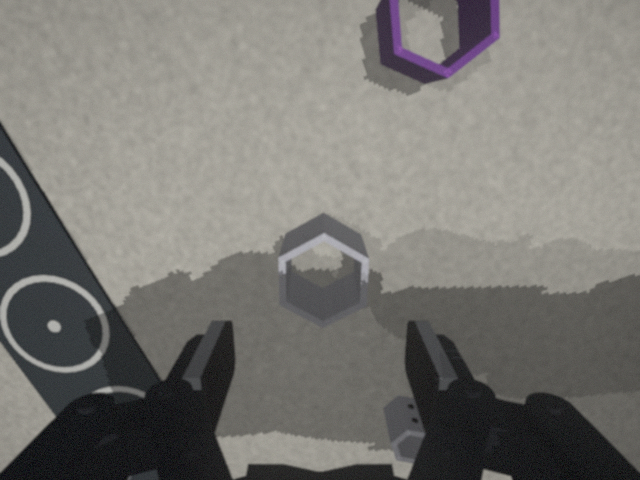

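View pics/j_top.png

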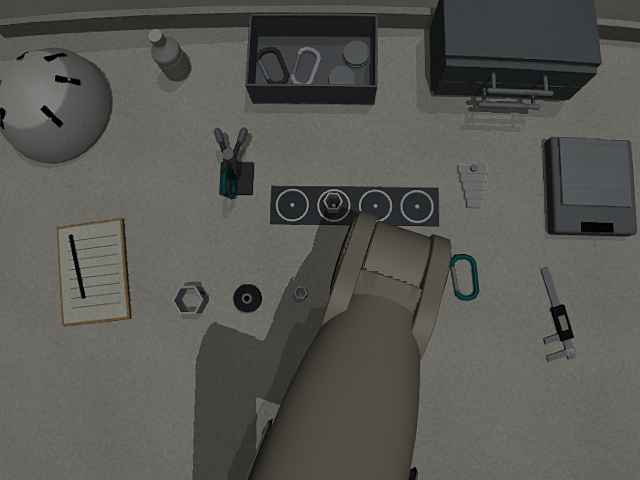

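The medium chock is centred at (323,280) with its flats parallel to the pads. I descend and grip.

carry_out([
  {"x":0.001,"y":-0.0006,"z":0.03,"ax":0,"ay":0,"az":0,"hand":0.75},
  {"x":0.001,"y":-0.0006,"z":0.055,"ax":0,"ay":0,"az":0,"hand":0.75},
  {"x":0.001,"y":-0.0006,"z":0.073,"ax":0,"ay":0,"az":0,"hand":0.75},
  {"x":0.001,"y":-0.0006,"z":0.081,"ax":0,"ay":0,"az":0,"hand":0.75},
  {"x":0.001,"y":-0.0006,"z":0.0845,"ax":0,"ay":0,"az":0,"hand":0.75},
  {"x":0.001,"y":-0.0006,"z":0.0845,"ax":0,"ay":0,"az":0,"hand":0.65},
  {"x":0.001,"y":-0.0006,"z":0.0845,"ax":0,"ay":0,"az":0,"hand":0.56},
  {"x":0.001,"y":-0.0006,"z":0.0845,"ax":0,"ay":0,"az":0,"hand":0.48},
  {"x":0.001,"y":-0.0006,"z":0.0845,"ax":0,"ay":0,"az":0,"hand":0.42},
  {"x":0.001,"y":-0.0006,"z":0.0845,"ax":0,"ay":0,"az":0,"hand":0.42},
  {"x":0.001,"y":-0.0006,"z":0.0845,"ax":0,"ay":0,"az":0,"hand":0.42},
], squeeze=30)

```text
clock: 9.0
tcp_pos: [0.4812, -0.064, 0.0063]
orientation: [0.002, 0.19, 0.982, -0.0]
wrist_force: [0.3, 0.1, 4.8]
finger_gap: 0.0441
```

```bash
python3 go.py 652.1 -83.4 62 180.6; python3 look.py k wrist >/dev/null
```

```text
t 9.0 tcp [481.2 -64.    6.3] yaw 158.1 gap 44.1 F [0.3 0.1 4.8] j6 -1.49
shift [-0.166   0.046  -0.0551] turn [-1.000e-04  3.300e-03 -3.935e-01]
```

View pics/k_wrist.png

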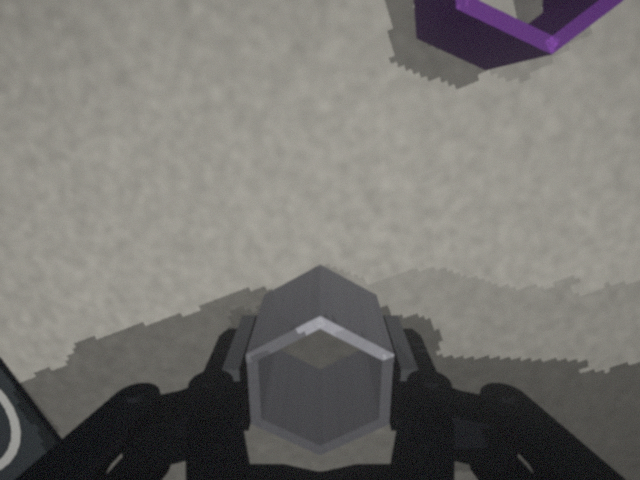

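carry_out([
  {"x":0,"y":0,"z":-0.03,"ax":0,"ay":0,"az":0,"hand":0.42},
  {"x":0,"y":0,"z":-0.055,"ax":0,"ay":0,"az":0,"hand":0.42},
  {"x":-0.02,"y":0.0055,"z":-0.055,"ax":0,"ay":0,"az":-0.08,"hand":0.42},
  {"x":-0.05,"y":0.0139,"z":-0.055,"ax":0,"ay":0,"az":-0.16,"hand":0.42},
  {"x":-0.085,"y":0.0236,"z":-0.055,"ax":0,"ay":0,"az":-0.25,"hand":0.42},
  {"x":-0.12,"y":0.0333,"z":-0.055,"ax":0,"ay":0,"az":-0.33,"hand":0.42},
  {"x":-0.15,"y":0.0416,"z":-0.055,"ax":0,"ay":0,"az":-0.3935,"hand":0.42},
  {"x":-0.166,"y":0.046,"z":-0.055,"ax":0,"ay":0,"az":-0.3935,"hand":0.42},
  {"x":-0.166,"y":0.046,"z":-0.055,"ax":0,"ay":0,"az":-0.3935,"hand":0.42},
  {"x":-0.166,"y":0.046,"z":-0.055,"ax":0,"ay":0,"az":-0.3935,"hand":0.42},
  {"x":-0.166,"y":0.046,"z":-0.055,"ax":0,"ay":0,"az":-0.3935,"hand":0.42},
])

```text
clock: 9.97
tcp_pos: [0.6504, -0.083, 0.0611]
orientation: [0.0, -0.005, 1.0, -0.0]
wrist_force: [-0.6, -1.1, -1.6]
finger_gap: 0.0437
```

```bash
python3 go.py 652.1 -83.4 10 180.6; python3 look.py l wrist>/dev/null
```

```text
t 9.97 tcp [650.4 -83.   61.1] yaw -179.4 gap 43.7 F [-0.6 -1.1 -1.6] j6 -1.83
shift [-0.0017 -0.0004  0.0511] turn [-0.0001  0.0004 -0.0002]
```

View pics/l_wrist.png

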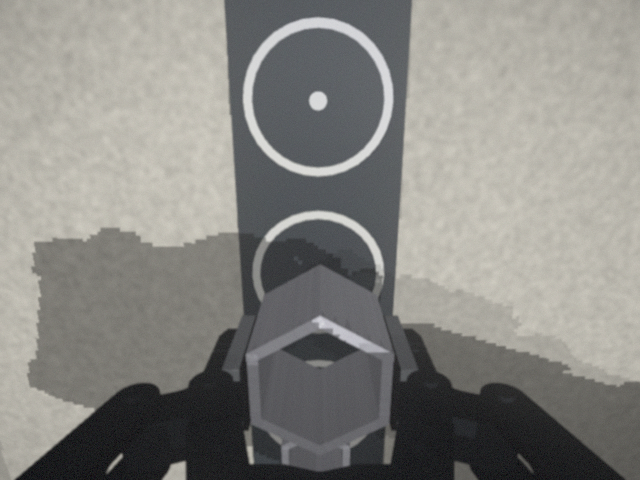

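```bash
python3 - <<'E'
from h import *
from workcell import viewer
m=viewer.camera_model('wrist')
print(onplane(m,[[317.5,100.5]],.003)*1000)
z=.0611-.0063+.042
print(onplane(m,[[320,316],[320,453],[247,355],[393,355],[247,428],[391,427]],z)*1000)
E
```

```text
[[ 651.6441307  -169.72067761    3.        ]]
[[ 649.99693706 -109.26478226   96.8       ]
 [ 649.47762857  -59.24468451   96.8       ]
 [ 671.60608089  -96.08127038   96.8       ]
 [ 628.1156266   -96.50948312   96.8       ]
 [ 672.8858536   -69.12495747   96.8       ]
 [ 626.94212677  -69.97201461   96.8       ]]
```

carry_out([
  {"x":-0.0012,"y":-0.0007,"z":0.02,"ax":0,"ay":0,"az":0,"hand":0.42},
  {"x":-0.0012,"y":-0.0007,"z":0.037,"ax":0,"ay":0,"az":0,"hand":0.42},
  {"x":-0.0012,"y":-0.0007,"z":0.046,"ax":0,"ay":0,"az":0,"hand":0.42},
  {"x":-0.0012,"y":-0.0007,"z":0.05,"ax":0,"ay":0,"az":0,"hand":0.42},
  {"x":-0.0012,"y":-0.0007,"z":0.0515,"ax":0,"ay":0,"az":0,"hand":0.42},
  {"x":-0.0012,"y":-0.0007,"z":0.0515,"ax":0,"ay":0,"az":0,"hand":0.42},
  {"x":-0.0012,"y":-0.0007,"z":0.0515,"ax":0,"ay":0,"az":0,"hand":0.42},
])

```text
clock: 10.6
tcp_pos: [0.6521, -0.0839, 0.0109]
orientation: [0.001, -0.005, 1.0, -0.0]
wrist_force: [0.1, -0.2, -1.0]
finger_gap: 0.0434
```

```bash
python3 go.py 651.7 -83.6 9.3 180.6
```

```text
t 10.6 tcp [652.1 -83.9  10.9] yaw -179.4 gap 43.4 F [ 0.1 -0.2 -1. ] j6 -1.83
shift [0.0004 0.0003 0.0016] turn [-0.0006  0.0023 -0.0003]
```

carry_out([
  {"x":0.0003,"y":0.0002,"z":0.001,"ax":0,"ay":0,"az":0,"hand":0.42},
  {"x":0.0003,"y":0.0002,"z":0.002,"ax":0,"ay":0,"az":0,"hand":0.42},
  {"x":0.0003,"y":0.0002,"z":0.0027,"ax":0,"ay":0,"az":0,"hand":0.42},
  {"x":0.0003,"y":0.0002,"z":0.0027,"ax":0,"ay":0,"az":0,"hand":0.42},
])

```text
clock: 10.93
tcp_pos: [0.6525, -0.0838, 0.0094]
orientation: [0.002, -0.005, 1.0, -0.0]
wrist_force: [-0.3, 0.7, 4.4]
finger_gap: 0.0439
```

```bash
python3 go.py 651.7 -83.6 9.3 180.6
```

```text
t 10.93 tcp [652.5 -83.8   9.4] yaw -179.4 gap 43.9 F [-0.3  0.7  4.4] j6 -1.83
shift [0.0008 0.0002 0.0001] turn [-0.001   0.0039 -0.0002]
```

carry_out([
  {"x":0,"y":0,"z":0,"ax":0,"ay":0,"az":0,"hand":0.53},
  {"x":0,"y":0,"z":0,"ax":0,"ay":0,"az":0,"hand":0.62},
  {"x":0,"y":0,"z":0,"ax":0,"ay":0,"az":0,"hand":0.7},
  {"x":0,"y":0,"z":0,"ax":0,"ay":0,"az":0,"hand":0.74},
  {"x":0,"y":0,"z":0,"ax":0,"ay":0,"az":0,"hand":0.74},
  {"x":0,"y":0,"z":-0.02,"ax":0,"ay":0,"az":0,"hand":0.74},
  {"x":0,"y":0,"z":-0.05,"ax":0,"ay":0,"az":0,"hand":0.74},
  {"x":0,"y":0,"z":-0.09,"ax":0,"ay":0,"az":0,"hand":0.74},
  {"x":0,"y":0,"z":-0.11,"ax":0,"ay":0,"az":0,"hand":0.74},
  {"x":0,"y":0,"z":-0.11,"ax":0,"ay":0,"az":0,"hand":0.74},
])

```text
clock: 11.77
tcp_pos: [0.6555, -0.0845, 0.1257]
orientation: [0.007, -0.005, 1.0, -0.002]
wrist_force: [0.1, -0.9, -0.3]
finger_gap: 0.0628
```

```bash
python3 go.py 450.3 280.6 110 184.5
```

```text
t 11.77 tcp [655.5 -84.5 125.7] yaw -179.4 gap 62.8 F [ 0.1 -0.9 -0.3] j6 -1.83
shift [0.2016 0.3673 0.0117] turn [-0.004   0.0135 -0.0682]
```

carry_out([
  {"x":0.02,"y":0.0365,"z":0.0,"ax":0,"ay":0.01,"az":0,"hand":0.9},
  {"x":0.04,"y":0.073,"z":0.0,"ax":0,"ay":0.013,"az":0,"hand":0.9},
  {"x":0.06,"y":0.11,"z":0.0,"ax":0,"ay":0.013,"az":-0.02,"hand":0.9},
  {"x":0.08,"y":0.146,"z":0.0,"ax":0,"ay":0.013,"az":-0.03,"hand":0.9},
  {"x":0.1,"y":0.182,"z":0.0,"ax":0,"ay":0.013,"az":-0.04,"hand":0.9},
  {"x":0.12,"y":0.2186,"z":0.0,"ax":0,"ay":0.013,"az":-0.05,"hand":0.9},
  {"x":0.14,"y":0.255,"z":0.0,"ax":-0.002,"ay":0.013,"az":-0.068,"hand":0.9},
  {"x":0.16,"y":0.291,"z":0.005,"ax":-0.004,"ay":0.0135,"az":-0.068,"hand":0.9},
  {"x":0.18,"y":0.328,"z":0.01,"ax":-0.004,"ay":0.0135,"az":-0.068,"hand":0.9},
  {"x":0.2016,"y":0.3673,"z":0.0117,"ax":-0.004,"ay":0.0135,"az":-0.068,"hand":0.9},
  {"x":0.2016,"y":0.3673,"z":0.0117,"ax":-0.004,"ay":0.0135,"az":-0.068,"hand":0.9},
  {"x":0.2016,"y":0.3673,"z":0.0117,"ax":-0.004,"ay":0.0135,"az":-0.068,"hand":0.9},
])

```text
clock: 12.77
tcp_pos: [0.4482, 0.2824, 0.1092]
orientation: [-0.001, -0.042, 0.999, -0.0]
wrist_force: [-0.1, -0.1, -0.8]
finger_gap: 0.0768
```

```bash
python3 look.py n wrist top>/dev/null; python3 go.py 450.3 280.6 6 184.5
```

```text
t 12.87 tcp [450.4 280.4 109.7] yaw -175.5 gap 76.8 F [ 0.1  0.2 -0.2] j6 -1.24
shift [1.000e-04 3.000e-04 1.037e-01] turn [-0.0006 -0.0001  0.0004]
```

View pics/n_wrist.png

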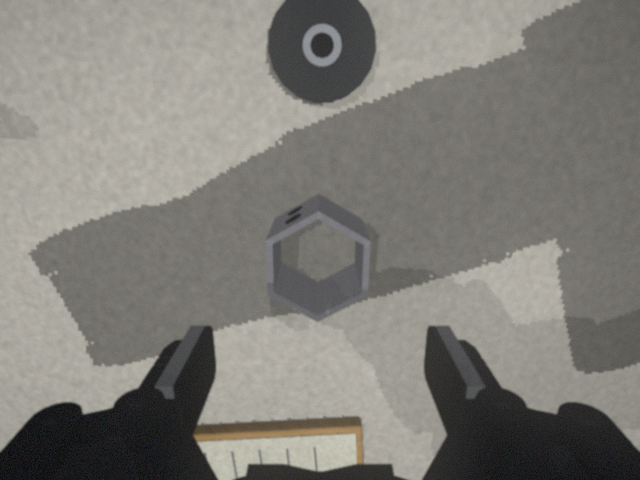

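View pics/n_top.png

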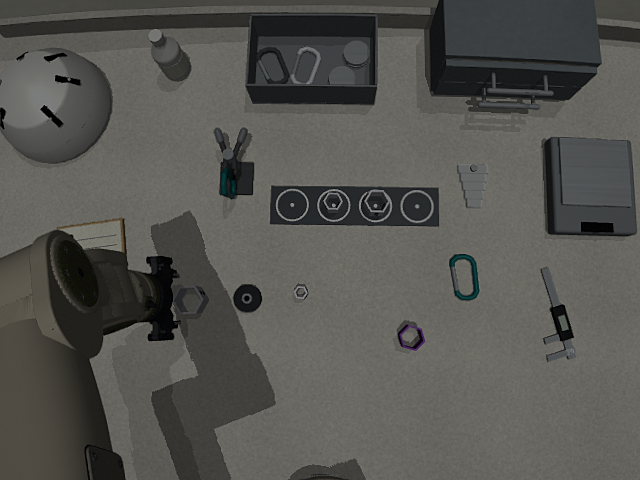

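The large chock's rim is at (319,267), centred between the fingers. The small and medium chocks stand in rings 2 and 3 in the top view.

```bash
python3 - <<'E'
from h import *
from workcell import viewer
m=viewer.camera_model('wrist')
print(onplane(m,[[319,212],[319,320],[268,240],[370,240]],.047)*1000)
mt=viewer.camera_model('top')
import cv2
from meas import rim,cen
t=cv2.imread('pics/n_top.png')
c=cv2.resize(t[180:230,265:445],None,fx=4.4,fy=4.4,interpolation=2);cv2.imwrite('pics/n_crop.png',c)
for r,z in (((323,191,345,213),.040),((361,187,390,216),.045)):
    h,th,_=rim(t,r); P=onplane(mt,h,z)[:,:2]*1000; A=cv2.moments(P.astype(np.float32));print(np.array([A['m10'],A['m01']])/A['m00'],np.ptp(P,axis=0))
E
```

```text
[[452.79809939 246.81512018  47.        ]
 [448.02891115 307.54586875  47.        ]
 [477.87624753 263.61480931  47.        ]
 [425.39704696 259.49147622  47.        ]]
[651.65703671   3.12692751] [33.73992009 38.48879526]
[653.11099555 -84.11072235] [44.69747421 49.73325765]
```

View pics/n_crop.png

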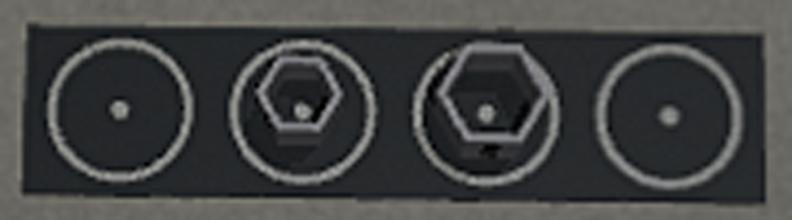

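carry_out([
  {"x":0,"y":-0.0006,"z":0.035,"ax":0,"ay":0,"az":0,"hand":0.9},
  {"x":0,"y":-0.0006,"z":0.065,"ax":0,"ay":0,"az":0,"hand":0.9},
  {"x":0,"y":-0.0006,"z":0.09,"ax":0,"ay":0,"az":0,"hand":0.9},
  {"x":0,"y":-0.0006,"z":0.101,"ax":0,"ay":0,"az":0,"hand":0.9},
  {"x":0,"y":-0.0006,"z":0.1045,"ax":0,"ay":0,"az":0,"hand":0.85},
  {"x":0,"y":-0.0006,"z":0.1045,"ax":0,"ay":0,"az":0,"hand":0.76},
  {"x":0,"y":-0.0006,"z":0.1045,"ax":0,"ay":0,"az":0,"hand":0.68},
  {"x":0,"y":-0.0006,"z":0.1045,"ax":0,"ay":0,"az":0,"hand":0.6},
  {"x":0,"y":-0.0006,"z":0.1045,"ax":0,"ay":0,"az":0,"hand":0.54},
  {"x":0,"y":-0.0006,"z":0.1045,"ax":0,"ay":0,"az":0,"hand":0.54},
  {"x":0,"y":-0.0006,"z":0.1045,"ax":0,"ay":0,"az":0,"hand":0.54},
], squeeze=30)

```text
clock: 13.78
tcp_pos: [0.4514, 0.2799, 0.0062]
orientation: [0.001, -0.039, 0.999, -0.0]
wrist_force: [-0.5, -0.8, 4.1]
finger_gap: 0.0536
```

```bash
python3 go.py 540 -168.5 90 180.6; python3 look.py o wrist >/dev/null
```

```text
t 13.78 tcp [451.4 279.9   6.2] yaw -175.5 gap 53.6 F [-0.5 -0.8  4.1] j6 -1.25
shift [-0.0531 -0.454  -0.0835] turn [-0.0004  0.0021  0.0685]
```

View pics/o_wrist.png

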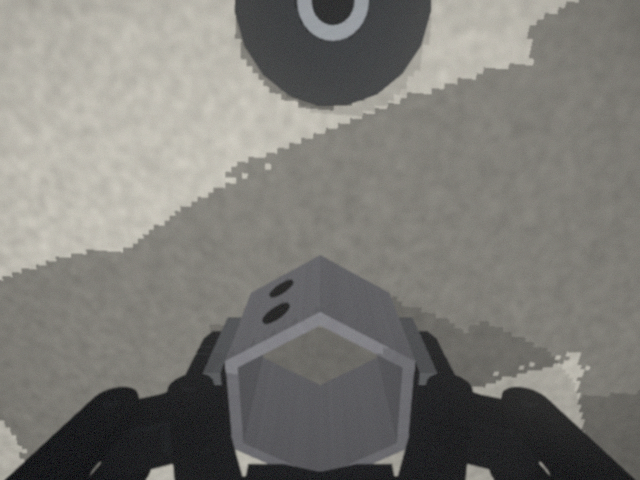

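carry_out([
  {"x":0,"y":0,"z":-0.03,"ax":0,"ay":0,"az":0,"hand":0.5},
  {"x":0,"y":0,"z":-0.065,"ax":0,"ay":0,"az":0,"hand":0.5},
  {"x":-0.003,"y":-0.025,"z":-0.0835,"ax":0,"ay":0,"az":0.01,"hand":0.5},
  {"x":-0.007,"y":-0.06,"z":-0.0835,"ax":0,"ay":0,"az":0.02,"hand":0.5},
  {"x":-0.0115,"y":-0.098,"z":-0.0835,"ax":0,"ay":0,"az":0.03,"hand":0.5},
  {"x":-0.016,"y":-0.136,"z":-0.0835,"ax":0,"ay":0,"az":0.04,"hand":0.5},
  {"x":-0.0203,"y":-0.174,"z":-0.0835,"ax":0,"ay":0,"az":0.05,"hand":0.5},
  {"x":-0.0248,"y":-0.212,"z":-0.0835,"ax":0,"ay":0,"az":0.06,"hand":0.5},
  {"x":-0.0292,"y":-0.25,"z":-0.0835,"ax":0,"ay":0,"az":0.0685,"hand":0.5},
  {"x":-0.0337,"y":-0.288,"z":-0.0835,"ax":0,"ay":0,"az":0.0685,"hand":0.5},
  {"x":-0.038,"y":-0.325,"z":-0.0835,"ax":0,"ay":0,"az":0.0685,"hand":0.5},
  {"x":-0.042,"y":-0.355,"z":-0.0835,"ax":0,"ay":0,"az":0.0685,"hand":0.5},
], squeeze=40)

```text
clock: 14.83
tcp_pos: [0.5212, -0.073, 0.09]
orientation: [0.001, -0.005, 1.0, -0.0]
wrist_force: [0.5, -0.1, -0.8]
finger_gap: 0.0537
```

```bash
python3 go.py 652.5 -168.5 65 180.6
```

```text
t 14.83 tcp [521.2 -73.   90. ] yaw -179.5 gap 53.7 F [ 0.5 -0.1 -0.8] j6 -1.87
shift [-0.1303 -0.0967  0.0254] turn [-0.0007  0.0026 -0.0009]
```

carry_out([
  {"x":-0.02,"y":-0.025,"z":0.0,"ax":0,"ay":0.002,"az":0,"hand":0.5},
  {"x":-0.045,"y":-0.05,"z":0.0,"ax":0,"ay":0.002,"az":0,"hand":0.5},
  {"x":-0.072,"y":-0.073,"z":0.0,"ax":0,"ay":0.002,"az":0,"hand":0.5},
  {"x":-0.1,"y":-0.09,"z":0.0,"ax":0,"ay":0.002,"az":0,"hand":0.5},
  {"x":-0.122,"y":-0.0967,"z":0.01,"ax":0,"ay":0.002,"az":0,"hand":0.5},
  {"x":-0.1303,"y":-0.0967,"z":0.0254,"ax":0,"ay":0.002,"az":0,"hand":0.5},
  {"x":-0.1303,"y":-0.0967,"z":0.0254,"ax":0,"ay":0.002,"az":0,"hand":0.5},
  {"x":-0.1303,"y":-0.0967,"z":0.0254,"ax":0,"ay":0.002,"az":0,"hand":0.5},
])

```text
clock: 15.5
tcp_pos: [0.6512, -0.1677, 0.0632]
orientation: [-0.002, -0.005, 1.0, 0.0]
wrist_force: [-0.7, 0.8, -1.7]
finger_gap: 0.0537
```

```bash
python3 look.py p wrist top>/dev/null; python3 go.py 652.5 -168.5 9.3 180.6
```

```text
t 15.6 tcp [ 651.6 -167.9   65.2] yaw -179.4 gap 53.6 F [-0.2 -0.6 -0.7] j6 -1.95
shift [-0.0009 -0.0006  0.0559] turn [-0.0002 -0.0006 -0.0005]
```

View pics/p_wrist.png

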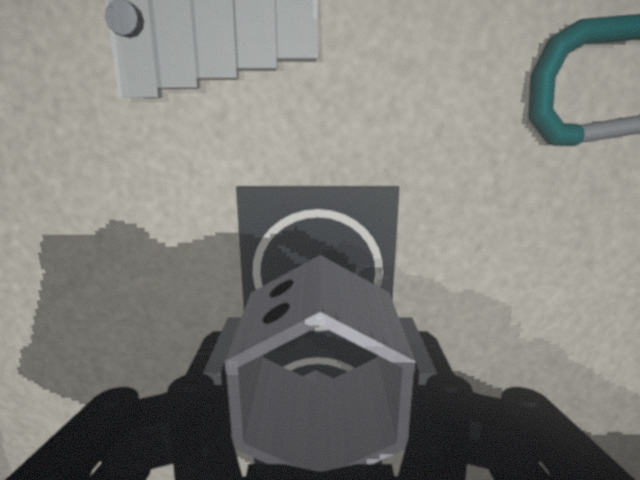

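carry_out([
  {"x":-0.0006,"y":-0.0004,"z":0.022,"ax":0,"ay":0,"az":0,"hand":0.5},
  {"x":-0.0006,"y":-0.0004,"z":0.04,"ax":0,"ay":0,"az":0,"hand":0.5},
  {"x":-0.0006,"y":-0.0004,"z":0.05,"ax":0,"ay":0,"az":0,"hand":0.5},
  {"x":-0.0006,"y":-0.0004,"z":0.0545,"ax":0,"ay":0,"az":0,"hand":0.5},
  {"x":-0.0006,"y":-0.0004,"z":0.0555,"ax":0,"ay":0,"az":0,"hand":0.5},
  {"x":-0.0006,"y":-0.0004,"z":0.0555,"ax":0,"ay":0,"az":0,"hand":0.5},
  {"x":-0.0006,"y":-0.0004,"z":0.0555,"ax":0,"ay":0,"az":0,"hand":0.5},
])

```text
clock: 16.18
tcp_pos: [0.6529, -0.1685, 0.011]
orientation: [0.001, -0.005, 1.0, -0.0]
wrist_force: [0.1, -0.3, -1.5]
finger_gap: 0.0537
```

```bash
python3 go.py 652.3 -168.3 9.3 180.6
```

```text
t 16.18 tcp [ 652.9 -168.5   11. ] yaw -179.4 gap 53.7 F [ 0.1 -0.3 -1.5] j6 -1.95
shift [0.0006 0.0002 0.0017] turn [-0.0009  0.0012 -0.0004]
```

carry_out([
  {"x":0.0007,"y":0.0002,"z":0.001,"ax":0,"ay":0,"az":0,"hand":0.5},
  {"x":0.0007,"y":0.0002,"z":0.002,"ax":0,"ay":0,"az":0,"hand":0.5},
  {"x":0.0007,"y":0.0002,"z":0.0027,"ax":0,"ay":0,"az":0,"hand":0.5},
  {"x":0.0007,"y":0.0002,"z":0.0027,"ax":0,"ay":0,"az":0,"hand":0.5},
])

```text
clock: 16.52
tcp_pos: [0.6528, -0.1685, 0.0093]
orientation: [0.001, -0.005, 1.0, -0.001]
wrist_force: [-0.0, 0.8, 4.6]
finger_gap: 0.0539
```

```bash
python3 go.py 652.3 -168.3 9.3 180.6
```

```text
t 16.52 tcp [ 652.8 -168.5    9.3] yaw -179.4 gap 53.9 F [-0.   0.8  4.6] j6 -1.95
shift [ 0.0005  0.0002 -0.    ] turn [-0.0015  0.0025 -0.0003]
```

carry_out([
  {"x":0,"y":0,"z":0,"ax":0,"ay":0,"az":0,"hand":0.65},
  {"x":0,"y":0,"z":0,"ax":0,"ay":0,"az":0,"hand":0.73},
  {"x":0,"y":0,"z":0,"ax":0,"ay":0,"az":0,"hand":0.81},
  {"x":0,"y":0,"z":0,"ax":0,"ay":0,"az":0,"hand":0.87},
  {"x":0,"y":0,"z":0,"ax":0,"ay":0,"az":0,"hand":0.87},
  {"x":0,"y":0,"z":-0.02,"ax":0,"ay":0,"az":0,"hand":0.87},
  {"x":0,"y":0,"z":-0.05,"ax":0,"ay":0,"az":0,"hand":0.87},
  {"x":0,"y":0,"z":-0.09,"ax":0,"ay":0,"az":0,"hand":0.87},
  {"x":0,"y":0,"z":-0.11,"ax":0,"ay":0,"az":0,"hand":0.87},
  {"x":0,"y":0,"z":-0.11,"ax":0,"ay":0,"az":0,"hand":0.87},
])

```text
clock: 17.35
tcp_pos: [0.6559, -0.1696, 0.1258]
orientation: [0.006, -0.005, 1.0, -0.003]
wrist_force: [0.9, -0.3, 0.9]
finger_gap: 0.0745
```

```bash
python3 go.py 471.3 61.5 100 175.5
```

```text
t 17.35 tcp [ 655.9 -169.6  125.8] yaw -179.4 gap 74.5 F [ 0.9 -0.3  0.9] j6 -1.95
shift [0.1825 0.2331 0.0224] turn [-0.0047  0.0121  0.0887]
```

carry_out([
  {"x":0.022,"y":0.029,"z":0.0,"ax":0,"ay":0.01,"az":0.01,"hand":0.6},
  {"x":0.044,"y":0.058,"z":0.0,"ax":-0.002,"ay":0.012,"az":0.02,"hand":0.55},
  {"x":0.068,"y":0.087,"z":0.0,"ax":-0.004,"ay":0.012,"az":0.04,"hand":0.5},
  {"x":0.091,"y":0.116,"z":0.0,"ax":-0.004,"ay":0.012,"az":0.06,"hand":0.5},
  {"x":0.114,"y":0.145,"z":0.0,"ax":-0.004,"ay":0.012,"az":0.08,"hand":0.5},
  {"x":0.137,"y":0.175,"z":0.01,"ax":-0.005,"ay":0.012,"az":0.089,"hand":0.5},
  {"x":0.16,"y":0.204,"z":0.02,"ax":-0.005,"ay":0.012,"az":0.089,"hand":0.5},
  {"x":0.1825,"y":0.2331,"z":0.0224,"ax":-0.005,"ay":0.012,"az":0.089,"hand":0.5},
  {"x":0.1825,"y":0.2331,"z":0.0224,"ax":-0.005,"ay":0.012,"az":0.089,"hand":0.5},
  {"x":0.1825,"y":0.2331,"z":0.0224,"ax":-0.005,"ay":0.012,"az":0.089,"hand":0.5},
  {"x":0.1825,"y":0.2331,"z":0.0224,"ax":-0.005,"ay":0.012,"az":0.089,"hand":0.5},
])

```text
clock: 18.27
tcp_pos: [0.472, 0.0614, 0.1001]
orientation: [0.001, 0.039, 0.999, -0.0]
wrist_force: [0.6, 0.3, 0.4]
finger_gap: 0.0431
```

```bash
python3 look.py q wrist>/dev/null; python3 go.py 471.3 61.5 5 175.5
```

```text
t 18.32 tcp [472.5  61.  100.3] yaw 175.5 gap 43.1 F [ 0.8 -0.4 -0.3] j6 -1.53
shift [0.0014 0.0004 0.0952] turn [ 0.      0.0017 -0.0006]
```

View pics/q_wrist.png

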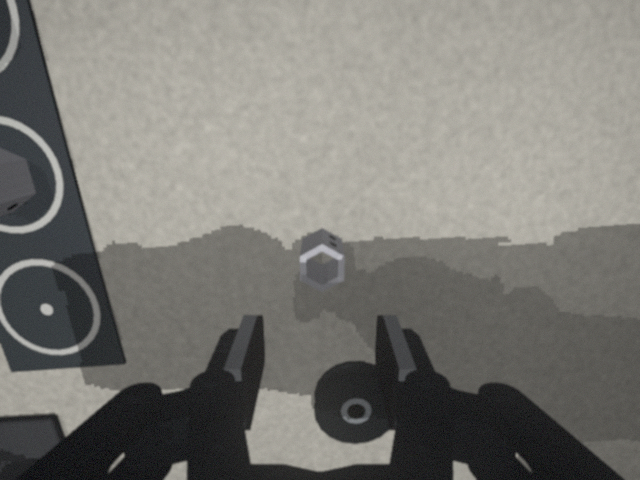

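The tiny chock's rim is at (322,266), centred between the fingers and aligned. I descend.

carry_out([
  {"x":0.0008,"y":0.0002,"z":0.03,"ax":0,"ay":0,"az":0,"hand":0.5},
  {"x":0.0008,"y":0.0002,"z":0.06,"ax":0,"ay":0,"az":0,"hand":0.5},
  {"x":0.0008,"y":0.0002,"z":0.083,"ax":0,"ay":0,"az":0,"hand":0.5},
  {"x":0.0008,"y":0.0002,"z":0.092,"ax":0,"ay":0,"az":0,"hand":0.5},
  {"x":0.0008,"y":0.0002,"z":0.0945,"ax":0,"ay":0,"az":0,"hand":0.45},
  {"x":0.0008,"y":0.0002,"z":0.0945,"ax":0,"ay":0,"az":0,"hand":0.38},
  {"x":0.0008,"y":0.0002,"z":0.0945,"ax":0,"ay":0,"az":0,"hand":0.32},
  {"x":0.0008,"y":0.0002,"z":0.0945,"ax":0,"ay":0,"az":0,"hand":0.26},
  {"x":0.0008,"y":0.0002,"z":0.0945,"ax":0,"ay":0,"az":0,"hand":0.2},
  {"x":0.0008,"y":0.0002,"z":0.0945,"ax":0,"ay":0,"az":0,"hand":0.2},
  {"x":0.0008,"y":0.0002,"z":0.0945,"ax":0,"ay":0,"az":0,"hand":0.2},
], squeeze=30)

```text
clock: 19.23
tcp_pos: [0.4733, 0.0611, 0.007]
orientation: [0.002, 0.04, 0.999, -0.0]
wrist_force: [0.1, -0.5, 5.9]
finger_gap: 0.0233
```

```bash
python3 go.py 650.3 86.7 60 180.6; python3 look.py r wrist >/dev/null
```

```text
t 19.23 tcp [473.3  61.1   7. ] yaw 175.5 gap 23.3 F [ 0.1 -0.5  5.9] j6 -1.53
shift [-0.1747  0.0395 -0.0522] turn [-0.0003  0.0047 -0.0896]
```

View pics/r_wrist.png

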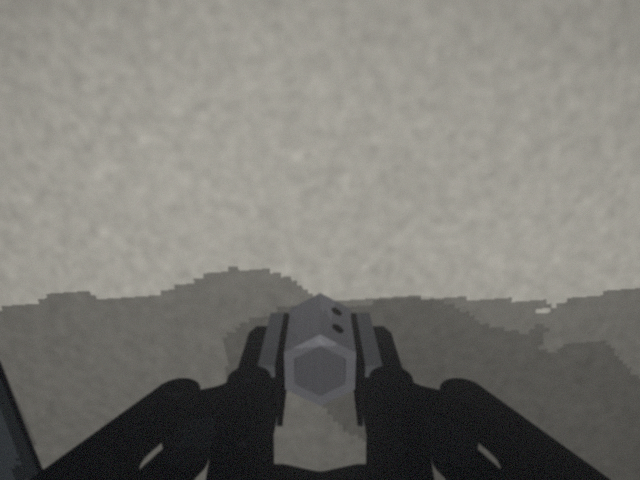

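carry_out([
  {"x":0,"y":0,"z":-0.03,"ax":0,"ay":0,"az":0,"hand":0.2},
  {"x":0,"y":0,"z":-0.0522,"ax":0,"ay":0,"az":0,"hand":0.2},
  {"x":-0.02,"y":0.0045,"z":-0.0522,"ax":0,"ay":0,"az":-0.02,"hand":0.2},
  {"x":-0.05,"y":0.0113,"z":-0.0522,"ax":0,"ay":0,"az":-0.04,"hand":0.2},
  {"x":-0.085,"y":0.0192,"z":-0.0522,"ax":0,"ay":0,"az":-0.06,"hand":0.2},
  {"x":-0.12,"y":0.0271,"z":-0.0522,"ax":0,"ay":0,"az":-0.0896,"hand":0.2},
  {"x":-0.15,"y":0.0339,"z":-0.0522,"ax":0,"ay":0,"az":-0.0896,"hand":0.2},
  {"x":-0.168,"y":0.038,"z":-0.0522,"ax":0,"ay":0,"az":-0.0896,"hand":0.2},
  {"x":-0.1747,"y":0.0395,"z":-0.0522,"ax":0,"ay":0,"az":-0.0896,"hand":0.2},
  {"x":-0.1747,"y":0.0395,"z":-0.0522,"ax":0,"ay":0,"az":-0.0896,"hand":0.2},
  {"x":-0.1747,"y":0.0395,"z":-0.0522,"ax":0,"ay":0,"az":-0.0896,"hand":0.2},
  {"x":-0.1747,"y":0.0395,"z":-0.0522,"ax":0,"ay":0,"az":-0.0896,"hand":0.2},
])

```text
clock: 20.28
tcp_pos: [0.6485, 0.0867, 0.0597]
orientation: [0.001, -0.005, 1.0, -0.0]
wrist_force: [-0.2, -0.3, -0.0]
finger_gap: 0.0234
```

```bash
python3 look.py s wrist scene>/dev/null; python3 go.py 650.3 86.7 10.2 180.6
```

```text
t 20.38 tcp [648.8  86.6  60.1] yaw -179.4 gap 23.7 F [ 0.3 -0.5 -0.3] j6 -1.57
shift [-0.0013  0.0001  0.0499] turn [-0.0006  0.0034 -0.    ]
```

View pics/s_scene.png

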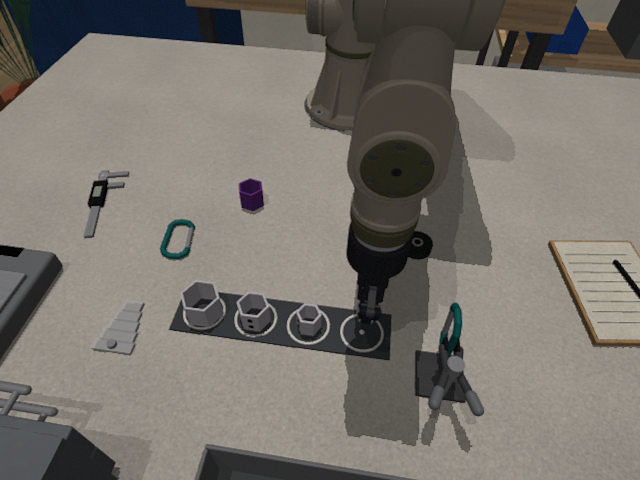

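View pics/s_wrist.png

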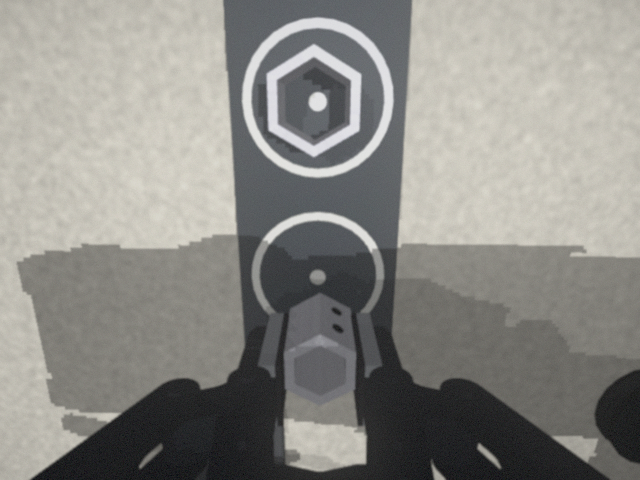

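```bash
python3 - <<'E'
from h import *
from workcell import viewer
m=viewer.camera_model('wrist')
print(onplane(m,[[317.5,102],[317.5,277]],.003)*1000)
print(onplane(m,[[314,44],[314,157],[267,72],[361,71],[267,128],[361,127]],.040)*1000,onplane(m,[[314,100]],.040)*1000)
print(onplane(m,[[320,334],[320,405],[285,353],[355,353]],.0601-.007+.032)*1000)
E
```

```text
[[6.50391887e+02 5.46792944e-01 3.00000000e+00]
 [6.49649558e+02 8.60536893e+01 3.00000000e+00]]
[[651.53774461 -18.31563528  40.        ]
 [651.29232032  21.27049762  40.        ]
 [668.52117146  -8.89765542  40.        ]
 [634.46354288  -9.56781354  40.        ]
 [669.06518955  10.69748795  40.        ]
 [633.67877221   9.9755633   40.        ]] [[6.51419893e+02 5.58764370e-01 4.00000000e+01]]
[[648.38243999  72.24176573  85.1       ]
 [648.09156508  99.77519339  85.1       ]
 [659.72139098  79.39759145  85.1       ]
 [636.90040668  79.12927279  85.1       ]]
```

carry_out([
  {"x":-0.001,"y":0,"z":0.02,"ax":0,"ay":0,"az":0,"hand":0.2},
  {"x":-0.001,"y":0,"z":0.036,"ax":0,"ay":0,"az":0,"hand":0.2},
  {"x":-0.001,"y":0,"z":0.045,"ax":0,"ay":0,"az":0,"hand":0.2},
  {"x":-0.001,"y":0,"z":0.049,"ax":0,"ay":0,"az":0,"hand":0.2},
  {"x":-0.001,"y":0,"z":0.05,"ax":0,"ay":0,"az":0,"hand":0.2},
  {"x":-0.001,"y":0,"z":0.05,"ax":0,"ay":0,"az":0,"hand":0.2},
  {"x":-0.001,"y":0,"z":0.05,"ax":0,"ay":0,"az":0,"hand":0.2},
])

```text
clock: 20.97
tcp_pos: [0.6503, 0.0866, 0.0108]
orientation: [0.002, -0.005, 1.0, -0.0]
wrist_force: [-0.2, 0.1, -0.2]
finger_gap: 0.023
```

```bash
python3 go.py 650 86.7 10 180.6
```

```text
t 20.97 tcp [650.3  86.6  10.8] yaw -179.4 gap 23.0 F [-0.2  0.1 -0.2] j6 -1.57
shift [0.0003 0.0002 0.0008] turn [-0.0005  0.0045 -0.0001]
```

carry_out([
  {"x":0.0004,"y":0,"z":0.0008,"ax":0,"ay":0,"az":0,"hand":0.2},
  {"x":0.0004,"y":0,"z":0.0014,"ax":0,"ay":0.002,"az":0,"hand":0.2},
  {"x":0.0004,"y":0,"z":0.0018,"ax":0,"ay":0.003,"az":0,"hand":0.2},
  {"x":0.0004,"y":0,"z":0.0018,"ax":0,"ay":0.003,"az":0,"hand":0.2},
])

```text
clock: 21.3
tcp_pos: [0.6504, 0.0866, 0.0101]
orientation: [0.001, -0.005, 1.0, -0.0]
wrist_force: [-2.0, -0.9, 4.9]
finger_gap: 0.0231
```

```bash
python3 go.py 650 86.7 10 180.6
```

```text
t 21.3 tcp [650.4  86.6  10.1] yaw -179.4 gap 23.1 F [-2.  -0.9  4.9] j6 -1.57
shift [0.0004 0.0001 0.    ] turn [-0.0006  0.0025 -0.0001]
```

carry_out([
  {"x":0,"y":0,"z":0,"ax":0,"ay":0,"az":0,"hand":0.3},
  {"x":0,"y":0,"z":0,"ax":0,"ay":0,"az":0,"hand":0.38},
  {"x":0,"y":0,"z":0,"ax":0,"ay":0,"az":0,"hand":0.46},
  {"x":0,"y":0,"z":0,"ax":0,"ay":0,"az":0,"hand":0.5},
  {"x":0,"y":0,"z":0,"ax":0,"ay":0,"az":0,"hand":0.5},
  {"x":0,"y":0,"z":-0.02,"ax":0,"ay":0,"az":0,"hand":0.5},
  {"x":0,"y":0,"z":-0.05,"ax":0,"ay":0,"az":0,"hand":0.5},
  {"x":0,"y":0,"z":-0.09,"ax":0,"ay":0,"az":0,"hand":0.5},
  {"x":0.03,"y":0,"z":-0.12,"ax":0,"ay":0,"az":0,"hand":0.5},
  {"x":0.07,"y":0,"z":-0.14,"ax":0,"ay":0,"az":0,"hand":0.5},
  {"x":0.11,"y":0,"z":-0.14,"ax":0,"ay":0,"az":0,"hand":0.5},
  {"x":0.15,"y":0,"z":-0.14,"ax":0,"ay":0,"az":0,"hand":0.5},
])

```text
clock: 22.3
tcp_pos: [0.5001, 0.085, 0.1513]
orientation: [0.003, -0.005, 1.0, -0.0]
wrist_force: [0.1, -0.0, -0.1]
finger_gap: 0.0427
```

carry_out([
  {"x":0.04,"y":0.02,"z":0,"ax":0,"ay":0,"az":0,"hand":0.5},
  {"x":0.08,"y":0.04,"z":0,"ax":0,"ay":0,"az":0,"hand":0.5},
  {"x":0.08,"y":0.06,"z":0,"ax":0,"ay":0,"az":0,"hand":0.5},
  {"x":0.08,"y":0.06,"z":0,"ax":0,"ay":0,"az":0,"hand":0.5},
  {"x":0.08,"y":0.06,"z":0,"ax":0,"ay":0,"az":0,"hand":0.5},
])

```text
clock: 22.72
tcp_pos: [0.4191, 0.145, 0.1512]
orientation: [0.004, -0.006, 1.0, -0.0]
wrist_force: [1.4, 0.0, -0.5]
finger_gap: 0.0428
```

```bash
python3 look.py t top scene | tail -1; python3 - <<'E'
import cv2,numpy as np
from h import *
from workcell import viewer
from meas import rim
t=cv2.imread('pics/t_top.png');s=cv2.imread('pics/t_scene.png')
a=cv2.resize(t[180:300,165:495],(800,291),interpolation=2);b=cv2.resize(s[270:360,150:480],(800,218),interpolation=2)
cv2.imwrite('pics/t_crop.png',np.vstack([a,b]))
mt=viewer.camera_model('top')
D=np.array([[650.0,87.1],[650.9,2.0],[651.8,-83.2],[652.6,-168.3]])
for r,z,d in (((282,192,302,214),.035,D[0]),((323,191,345,213),.040,D[1]),((361,187,390,216),.045,D[2]),((401,186,437,216),.05,D[3])):
    h,th,_=rim(t,r); P=onplane(mt,h,z)[:,:2]*1000; A=cv2.moments(P.astype(np.float32));c=np.array([A['m10'],A['m01']])/A['m00'];print('top off',(c-d).round(1),np.ptp(P,axis=0).round(1))
E
```

```text
22.8167 [0.42027488 0.14410848 0.15105101] [ 3.85627835e-03 -5.22245550e-03  9.99978866e-01 -3.51470606e-04] 0.04258892328122317 [ 0.19523933 -0.61525222  0.59444032]
top off [0.6 0.3] [23.8 26. ]
top off [0.8 1.1] [33.7 38.5]
top off [ 1.3 -0.9] [44.7 49.5]
top off [-0.5  1. ] [55.6 60.7]
```

View pics/t_crop.png

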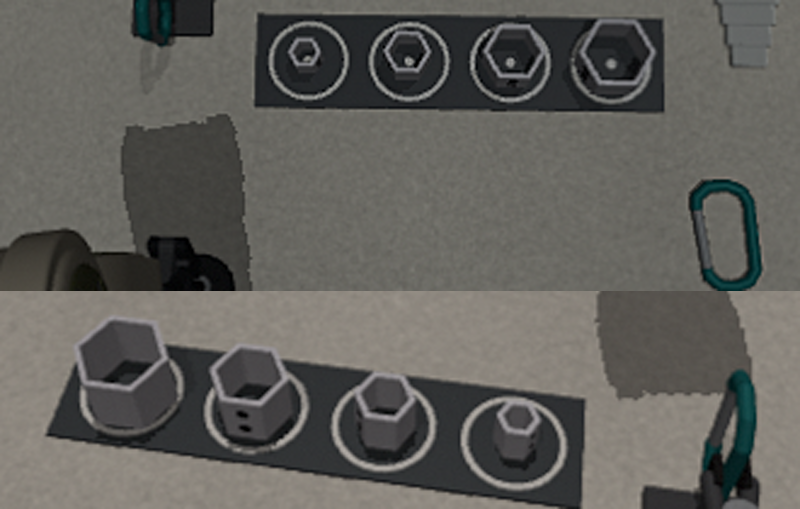

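The crop shows all four chocks upright in their rings, smallest at the clamp end. The offsets are at most about 1.6 mm, and the carabiner has not moved. I'm handing in.

```bash
python3 -c "
from workcell import env;print(env.hand_in())"
```

```text
the job is handed in; nothing more can be done
None
```

The four chocks stand upright on the ring marks in order of size: tiny nearest the clamp, then small, medium and large at the far end. The job was handed in at about 23 s, and the hand-in reported no verdict. The purple look-alike and the black puck were never touched.

- **Centring:** the last top view puts the chocks 0.7, 1.4, 1.6 and 1.1 mm off their ring dots, from tiny to large. These are within the 2 mm calibration, so I left them. The scene view agreed by eye on order and on all four standing upright.
- **Carabiner:** it looks unmoved in the last top view. I judged this by eye and did not measure it.
- **Forces:** the readings I took while gripping and setting down stayed below 6 N.
- **Checks that failed or disagreed:**
  - The first scene-view rim mask failed for three chocks. I replaced it with a colour-based one.
  - One wrist-view rim mask failed in shadow, so I read those rim pixels by hand.
  - Wrist-camera positions sat about 1–1.5 mm from the fixed cameras.
  - Triangulated heights came out about 1–3 mm below the stated ones.
  - One move call was refused because keys were missing. Nothing moved.

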